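# Fetch the test cell from behind the reagent bottles

## Robot

A 6-joint arm with a two-finger parallel gripper is mounted at the origin on the work surface. World frame = base frame: x ahead of the robot, y to its left, z up, the work surface at z = 0. Lengths are in m, angles in rad, forces in N, time in s.
With the tool pointing down it reaches from about 0.25 to 0.775 m from the base axis. Payload 8.9 kg.
Tool frame: the origin (TCP) lies midway between the tips of the shut fingers; the grasp point (between the pads) lies 19 mm behind it (arm.pinch_z is the distance from the TCP to the grasp point, in m); z points along the fingers, x is the direction in which the jaws open and shut, and the axes are right-handed (so a half turn about z gives the same grasp; the last joint's range is limited). The gripper opens to 85 mm and grips with 20 to 120 N. Pads are 22 mm wide; open, the fingers measure 114 mm over their backs; the gripper's body (76 mm by 85 mm) begins 54 mm behind the grasp point. The pads swing forward as they close: fully open they stand 13 mm farther back than shut.
Start: joints at [-1.369, 0.291, -0.153, 1.127, 0, 1.431], TCP at [0.175, -0.495, 0.231] pointing down, gripper open.
Joint ranges: [-2.52, 2.52], [-0.91, 1.74], [-1.3, 1.37], [-1.96, 2.02], [-1.52, 1.47], [-3.14, 3.14]. Speed limits (rad/s): [2.22, 2.22, 2.79, 3.14, 3.14, 3.14].

## Interface

Orientations are given as a unit quaternion [w, x, y, z].
In Python, from workcell import arm, capture, camera_info, workorder gives the robot as it stands.
- The arm moves only by the tool carry_out, never from a script. Its arguments are lists of equal length, an entry for each row: "travel": the shift along the tool's x, y, z in mm, a list of three; "rotation": the turn, a rotation vector about the tool's x, y, z in degrees, a list of three. In form: {"travel": [[tx, ty, tz], ...], "rotation": [[rx, ry, rz], ...]}. A call has 1 to 20 rows; each row shifts and turns the pose as measured when the row begins, along the tool's axes as they then stand; what a row does not reach is not made up. A row lasts 1/12 s, in which the tool goes at most 41.7 mm and 7.16 degrees, less where a joint would pass 70% of its speed; a pose out of reach is approached as far as the arm can. A call with a gripper value outside its range is refused whole. "claw" is the opening, from -1 (shut) to 1 (fully open), set as the call begins (left out, the last holds). The fingers move at their own pace and stop on an object; "force" is the grip in N (left out, the last holds). Time passes only in rows, so rows that do not move let the fingers close. It gives the time, the measured TCP pose, the force and the opening at its end, in the units of the state.
- arm.read_state(): the state, without advancing time (a new reading comes with each control period).
- capture(name): name is "scene" or "top"; returns (picture, depth): 480x640x3 uint8, red, green, blue; 480x640 float32, m along the optical axis (not along the pixel's ray), 0 where there is no reading.
- camera_info(name): a dict with "fx", "fy", "cx", "cy" (pixels), "R" (3x3) and "t" (3): a world point X has camera coordinates R X + t. Camera axes: x right, y down, z forward; pixel columns grow to the right and rows downward; lengths in m; the calibration is good to about 2 mm. A picture is of the moment at which its call begins. camera_info takes no time and is no camera call.
- workorder.close_job(): hands the job in, once; it reports no verdict.
The state is a dict: "time_s": time; "joint_pos": joint angles; "qd": joint speeds; "joint_torque": joint torques, N m; "eef_pos": TCP position; "tool_rot": TCP orientation; "contact_force": force on the tool from outside, world axes, zero at the start; "torque": the same for the moment, N m; "grip_width": finger opening in m.
Only numpy, scipy, OpenCV 4.12 (cv2) and the standard library are available. Lean on these libraries where they do the work, as an engineer would, in place of code of your own. Each camera call takes 0.05 s, during which the arm holds its last target. There are 200 camera calls.

## Task

The test cell is boxed in behind three reagent bottles: first clear all three bottles, upright, onto the green holding tray, then set the cell upright in the middle of the black disc of the test stage while the bottles are still on the tray. After that put each bottle back upright, centred on the pad of its own cap's colour. Let go of everything, tip nothing over, and leave the amber dropper bottle alone.

Things in the scene. Friction and masses are not known exactly. Their poses are not given: they have to be found in the camera images.
- bottle_red: loose reagent bottle, white plastic with a red screw cap and a thin red stripe round it; upright, 125 high over all: body 56 in diameter up to 85, sloping shoulder to 98, then the cap, 38 in diameter, from 98 to 125 (grip it by the cap); about 220 g. Origin: centre of the underside, z up its axis. At the start it stands on the red pad. Sizes in mm.
- bottle_blue: loose reagent bottle, white plastic with a blue screw cap and a thin blue stripe round it; upright, 125 high over all: body 56 in diameter up to 85, sloping shoulder to 98, then the cap, 38 in diameter, from 98 to 125 (grip it by the cap); about 220 g. Origin: centre of the underside, z up its axis. At the start it stands on the blue pad. Sizes in mm.
- bottle_yellow: loose reagent bottle, white plastic with a yellow screw cap and a thin yellow stripe round it; upright, 125 high over all: body 56 in diameter up to 85, sloping shoulder to 98, then the cap, 38 in diameter, from 98 to 125 (grip it by the cap); about 220 g. Origin: centre of the underside, z up its axis. At the start it stands on the yellow pad. Sizes in mm.
- pad_red: fixed round red pad, 74 in diameter, 4 thick, on the bottle stand; the home of the red-capped bottle, which stands centred on it. Origin: centre of its underside, 10 above the table (its top: 14 above). The three pads lie round the cell's start place, centres about 64 from it. Sizes in mm.
- pad_blue: fixed round blue pad, 74 in diameter, 4 thick, on the bottle stand; the home of the blue-capped bottle, which stands centred on it. Origin: centre of its underside, 10 above the table (its top: 14 above). The three pads lie round the cell's start place, centres about 64 from it. Sizes in mm.
- pad_yellow: fixed round yellow pad, 74 in diameter, 4 thick, on the bottle stand; the home of the yellow-capped bottle, which stands centred on it. Origin: centre of its underside, 10 above the table (its top: 14 above). The three pads lie round the cell's start place, centres about 64 from it. Sizes in mm.
- cell: loose test cell, round, upright, 50 high: black foot 42 in diameter, 10 high; steel body 30 in diameter from 10 to 44 (grip here); brass top 20 in diameter; about 250 g. Origin: centre of the underside. Starts on the white bottle stand (slab 190 x 225, top 10 above the table, rail 20 high along the far edge), behind and between the three taller bottles. Sizes in mm.
- stage: fixed test stage: square aluminium foot 130 x 130 x 10 and on it a flat black disc 90 in diameter whose top is 25 above the table; two small binding posts at its corners end below the disc's top. Origin: centre of the underside, at table height; the disc is centred on it. It stands to the left or the right of the bottle stand, the tray on the other side. Sizes in mm.
- tray: fixed green holding tray, 280 along its x, 115 along its y, walls 4 thick and 12 high, inner floor 4 above the table. Origin: centre of the underside, at table height. Room for three bottles in a row along its x, for instance at -85, 0 and +85. Sizes in mm.
- dropper: bystander: small loose amber dropper bottle, 34 in diameter, 92 high, standing beyond the bottle stand. Origin: centre of the underside. To be left alone. Sizes in mm.

How it is judged:
By the outcome, as a careful person would: the job done as asked, in the order asked, and still so for the second after the job is handed in, with the robot touching nothing.
It also fails if it takes over 139 s, if anything falls off the work surface, if the arm or the gripper's body presses on something with over 40 N, if the wrist force passes 120 N, or if a joint passes its speed limit or range.

## Working session

There is one attempt and no reset: what is moved stays moved. The work goes in short steps, Python scripts to look and compute and a tool call to move; the robot and the scene stay as the last step left them, time stands still between calls to the robot, and variables do not carry over. Pictures are saved under pics/ and viewed, about 12 in all and at most 16, crops included, and the job is handed in when it is done.

Besides the shell and the picture viewer there is one more tool, called after "Call:" as a command line: name --argument value ..., lists and objects as JSON in quotes. carry_out: Moves the arm, as the interface text tells. Its arguments: {"type":"object","properties":{"travel":{"type":"array","items":{"type":"array","items":{"type":"number"}}},"rotation":{"type":"array","items":{"type":"array","items":{"type":"number"}}},"claw":{"type":"number"},"force":{"type":"number"}},"required":["travel","rotation"]}

```bash
mkdir -p pics; ls; python3 - <<'E'
from workcell import arm, capture, camera_info, workorder
import cv2, numpy as np
for n in ("scene","top"):
    p,d=capture(n); cv2.imwrite(f"pics/{n}0.png",p[:,:,::-1]); np.save(f"{n}0.npy",d); i=camera_info(n); print(n,i, d.min(),d.max())
s=arm.read_state(); print(s, arm.pinch_z)
E
```

```text
pics
scene {'fx': 469.3879677878889, 'fy': 469.3879677878889, 'cx': 326.3977193148464, 'cy': 245.53610962339798, 'R': array([[-0.56250422,  0.8267866 , -0.00359353],
       [ 0.48245712,  0.32470384, -0.81351247],
       [-0.67143438, -0.45933792, -0.58153636]]), 't': array([ 0.35971486, -0.26218882,  1.29756966])} 0.0 3.3686516
top {'fx': 605.1115239894942, 'fy': 605.1115239894942, 'cx': 330.3349846322176, 'cy': 246.91320520373404, 'R': array([[ 0.00954515, -0.99981387, -0.01676649],
       [-0.98935327, -0.00700757, -0.14536508],
       [ 0.14522053,  0.01797552, -0.98923601]]), 't': array([0.00800774, 0.61944166, 1.10610738])} 0.0 2.1047232
{'time_s': 0.1, 'joint_pos': array([-1.36927785e+00,  2.91210505e-01, -1.54036150e-01,  1.12668538e+00,
       -6.44109361e-06,  1.43148790e+00]), 'qd': array([ 0.00117129, -0.00066109,  0.00271718, -0.00032147,  0.00024292,
       -0.00071332]), 'joint_torque': array([ 4.30899590e-04, -5.37979031e+01,  3.31918430e+01,  9.38236364e-03,
       -1.50470796e-04,  1.15804983e-05]), 'eef_pos': array([ 0.17541085, -0.49442752,  0.23080219]), 'tool_rot': array([-3.86504916e-04,  8.16782136e-01, -5.76945942e-01, -4.16032666e-04]), 'contact_force': array([ 0.15462373, -0.26108867, -0.58675053]), 'torque': array([ 0.00630328,  0.017479  , -0.00702004]), 'grip_width': 0.08560653966005341} 0.0187
```

View pics/top0.png

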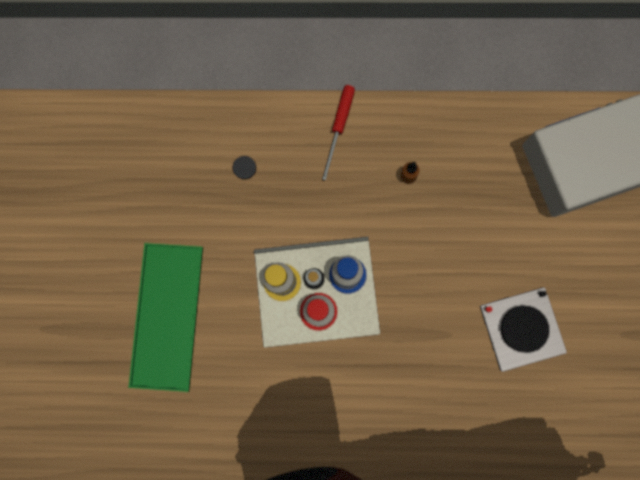

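View pics/scene0.png

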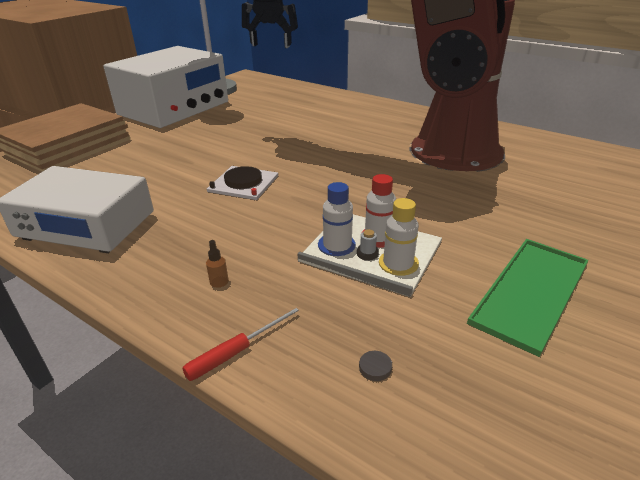

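The top view shows the tray on the left (~167,317), the stand with yellow (279,277), blue (347,270) and red (318,311) caps, the cell at (313,278), the black disc at (524,328) and the dropper at (410,172). The scene view agrees, with the arm clear of everything.

```bash
cat > h.py <<'E'
from workcell import arm, capture, camera_info, workorder
import cv2, numpy as np
from scipy.spatial.transform import Rotation as Ro
def ray(n,uv,z):
    i=camera_info(n); uv=np.atleast_2d(uv)
    d=np.c_[(uv[:,0]-i['cx'])/i['fx'],(uv[:,1]-i['cy'])/i['fy'],np.ones(len(uv))]@i['R']
    c=-i['R'].T@i['t']; return c+d*((z-c[2])/d[:,2])[:,None]
def cloud(n,dep):
    i=camera_info(n); v,u=np.mgrid[:480,:640]
    P=np.stack([(u-i['cx'])/i['fx']*dep,(v-i['cy'])/i['fy']*dep,dep],-1)-i['t']
    W=P@i['R']; W[dep==0]=np.nan; return W
def pix(n,X):
    i=camera_info(n); c=i['R']@np.asarray(X)+i['t']; return c[:2]/c[2]*[i['fx'],i['fy']]+[i['cx'],i['cy']]
H={'red':[(0,8),(172,180)],'blue':[(105,125)],'yellow':[(20,30)],'green':[(50,80)]}
def mask(p,c,s=120,v=50):
    h=cv2.cvtColor(p,cv2.COLOR_RGB2HSV).astype(int)
    return np.any([(h[...,0]>=a)&(h[...,0]<=b) for a,b in H[c]],0)&(h[...,1]>s)&(h[...,2]>v)
def big(m):
    n,l,st,ce=cv2.connectedComponentsWithStats(m.astype(np.uint8)); k=1+np.argmax(st[1:,4]); return l==k
def cap(p,d,n,c,ztop,box=None):
    """cap top disc: coloured pixels whose depth lies at the top plane"""
    W=cloud(n,d); m=mask(p,c)&(abs(W[...,2]-ztop)<.008)
    if not m.any(): return None
    m=big(m); hull=max(cv2.findContours(m.astype(np.uint8),0,2)[0],key=len)
    v,u=np.nonzero(m); (cu,cv_),r=cv2.minEnclosingCircle(hull)
    return ray(n,[u.mean(),v.mean()],ztop)[0], ray(n,[cu,cv_],ztop)[0], len(u), W[m][:,2].mean(), 
E
cat > m.py <<'E'
from h import *
np.set_printoptions(precision=4,suppress=True)
im={n:(cv2.imread(f'pics/{n}0.png')[:,:,::-1].copy(),np.load(f'{n}0.npy')) for n in('top','scene')}
for n,(p,d) in im.items():
    W=cloud(n,d); print(n,'table z',np.nanmedian(W[200:240,380:460,2]) if n=='top' else W[300,440,2])
    for c in('red','blue','yellow'):
        print(c,cap(p,d,n,c,.139))
    g=big(mask(p,'green',100,40)); cs=max(cv2.findContours(g.astype(np.uint8),0,2)[0],key=cv2.contourArea)
    P=ray(n,cs[:,0,:].astype(float),.012)[:,:2]; (c,wh,a)=cv2.minAreaRect((P*1000).astype(np.float32)); print('tray',c,wh,a)
    box={'top':(490,300,560,355),'scene':(220,160,265,190)}[n]
    k=np.zeros((480,640),bool); x0,y0,x1,y1=box; k[y0:y1,x0:x1]=p[y0:y1,x0:x1].max(2)<60
    k=big(k)
    cs=max(cv2.findContours(k.astype(np.uint8),0,2)[0],key=cv2.contourArea)
    print('disc',[ (a,b) for a,b in [cv2.minEnclosingCircle((ray(n,cs[:,0,:].astype(float),.025)[:,:2]*1000).astype(np.float32))]], ray(n,np.argwhere(k)[:,::-1].mean(0),.025), np.nanmedian(W[k][:,2]))
    # pads: coloured at z~.014
    for c in('red','blue','yellow'):
        m=mask(p,c,120,40)&(abs(W[...,2]-.014)<.006)&(W[...,0]<.62)&(abs(W[...,1]-.05)<.16)
        if m.sum()<20: print('pad',c,m.sum());continue
        q=W[m]; v,u=np.nonzero(m); q=ray(n,np.c_[u,v].astype(float),.014)[:,:2]
        q=q[np.linalg.norm(q-np.median(q,0),axis=1)<.06]
        print('pad',c,len(q),np.array(cv2.minEnclosingCircle((q*1000).astype(np.float32))[0]),cv2.minEnclosingCircle((q*1000).astype(np.float32))[1])
    # slab
    if n=='top':
        for uv in[(313,277),(313,279)]: print('cell z',W[uv[1],uv[0]],ray(n,uv,.06))
        print('dropper',ray(n,(411,166),.092))
        s=(abs(W[...,2]-.010)<.004)&(p.min(2)>130)&(W[...,0]<.62)&(abs(W[...,1]-.05)<.16); s=big(s)
        cs=max(cv2.findContours(s.astype(np.uint8),0,2)[0],key=cv2.contourArea)
        print('slab',cv2.minAreaRect((ray(n,cs[:,0,:].astype(float),.01)[:,:2]*1000).astype(np.float32)))
    if n=='scene': print('cell',W[236,369],ray(n,(369,233),.06))
p=im['top'][0]; s=im['scene'][0]
a=cv2.resize(p[225:355,245:385],None,fx=4,fy=4,interpolation=2); b=cv2.resize(s[165:295,320:450],None,fx=4,fy=4,interpolation=2)[:, :240+260]
E
python3 m.py
```

```text
top table z 0.0013478582942375583
red (array([0.4973, 0.0326, 0.139 ]), array([0.4969, 0.0328, 0.139 ]), 358, np.float64(0.1407271657992239))
blue (array([ 0.5692, -0.0179,  0.139 ]), array([ 0.5689, -0.0175,  0.139 ]), 333, np.float64(0.1404589164036261))
yellow (array([0.5559, 0.1064, 0.139 ]), array([0.556 , 0.1062, 0.139 ]), 364, np.float64(0.14050880327342843))
tray (487.6434326171875, 330.8670959472656) (115.54100799560547, 278.3887634277344) 86.75839233398438
disc [((468.6778869628906, -353.81829833984375), 45.19453430175781)] [[ 0.4691 -0.3539  0.025 ]] 0.026033181143721648
pad red 256 [499.0961  36.1733] 35.658851623535156
pad blue 158 [569.3051 -19.5746] 33.96857452392578
pad yellow 259 [554.2514 107.1288] 35.25126647949219
cell z [0.5601 0.0446 0.0618] [[0.5602 0.0447 0.06  ]]
cell z [0.5561 0.0444 0.0644] [[0.5565 0.0446 0.06  ]]
dropper [[ 0.7654 -0.1361  0.092 ]]
slab ((533.814453125, 40.041046142578125), (180.13877868652344, 223.1992645263672), 6.979145050048828)
scene table z 0.0007488338308013862
red (array([0.0596, 0.0181, 0.139 ]), array([0.0136, 0.0039, 0.139 ]), 400, np.float64(0.13895395467592336))
blue (array([-0.7738, -0.9938,  0.139 ]), array([-0.8018, -1.008 ,  0.139 ]), 179, np.float64(0.1388073746287732))
yellow (array([0.5652, 0.1077, 0.139 ]), array([0.566, 0.108, 0.139]), 286, np.float64(0.13771703378404532))
tray (495.21209716796875, 328.51025390625) (115.39317321777344, 292.664794921875) 86.83556365966797
disc [((482.7936706542969, -351.0396423339844), 56.248680114746094)] [[ 0.483  -0.3484  0.025 ]] 0.02495160476036175
pad red 426 [82.6366 35.2988] 59.94878387451172
pad blue 79 [587.7725 -35.1368] 28.16979217529297
pad yellow 254 [559.2861 105.63  ] 37.26668930053711
cell [0.5722 0.0486 0.0579] [[0.5665 0.0452 0.06  ]]
```

Call:
carry_out --travel '[[0,0,0],[0,0,0],[0,0,0],[0,0,0],[0,0,0],[0,0,0],[0,0,0],[0,0,0],[0,0,0],[0,0,0],[0,0,0],[0,0,0],[0,0,0],[0,0,0],[0,0,0],[0,0,0],[0,0,0],[0,0,0],[0,0,0],[0,0,0]]' --rotation '[[0,0,-7],[0,0,-7],[0,0,-7],[0,0,-7],[0,0,-7],[0,0,-7],[0,0,-7],[0,0,-7],[0,0,-7],[0,0,-7],[0,0,-7],[0,0,-7],[0,0,-7],[0,0,-7],[0,0,-7],[0,0,-7],[0,0,-7],[0,0,-7],[0,0,-7],[0,0,-7]]' --claw 1 --force 50

```text
time_s: 1.77
eef_pos: [0.1743, -0.4889, 0.2236]
tool_rot: [-0.008, 0.805, 0.593, 0.004]
contact_force: [-0.4, 0.2, -0.9]
grip_width: 0.085
```

Call:
carry_out --travel '[[0,0,0],[0,0,0],[0,0,0],[15,10,-5],[30,20,0],[35,25,0],[35,25,0],[35,25,0],[35,25,0],[35,25,0],[35,25,0],[35,25,0],[35,25,0],[35,25,0],[35,25,0],[35,25,0],[30,20,0],[30,20,0],[20,10,0],[0,0,0]]' --rotation '[[0,0,-6],[0,0,-6],[0,0,-5],[0,0,0],[0,0,0],[0,0,0],[0,0,0],[0,0,0],[0,0,0],[0,0,0],[0,0,0],[0,0,0],[0,0,0],[0,0,0],[0,0,0],[0,0,0],[0,0,0],[0,0,0],[0,0,0],[0,0,0]]'

```text
time_s: 3.43
eef_pos: [0.5164, 0.029, 0.236]
tool_rot: [-0.01, 0.712, 0.702, 0.007]
contact_force: [-0.9, -0.7, 0.2]
grip_width: 0.0852
```

```bash
cat > go.py <<'E'
import sys; from h import *
# remaining shift (tool axes, mm) and turn (deg) to a world target with jaws along +y, tool down
s=arm.read_state(); w,x,y,z=s['tool_rot']; R=Ro.from_quat([x,y,z,w])
T=Ro.from_matrix(np.array([[0,1,0],[1,0,0],[0,0,-1]]))
t=np.array(list(map(float,sys.argv[1:4])))
print('t',s['time_s'],'pos',s['eef_pos'].round(4),'d_tool',(R.inv().apply(t-s['eef_pos'])*1000).round(1),'rot',(R.inv()*T).as_rotvec(degrees=True).round(2),'q',s['joint_pos'].round(2))
E
python3 go.py .556 .1063 .2
```

```text
t 3.4333 pos [0.5164 0.029  0.236 ] d_tool [76.9 38.8 37.6] rot [-0.22 -1.36 -0.74] q [-0.1   0.28 -0.16  1.14  0.02 -0.09]
```

Call:
carry_out --travel '[[15,8,5],[25,12,10],[20,12,10],[12,6,10],[5,0,3],[0,0,0],[0,0,0]]' --rotation '[[-0.1,-0.7,-0.4],[-0.1,-0.7,-0.4],[0,0,0],[0,0,0],[0,0,0],[0,0,0],[0,0,0]]' --claw 0.7

```text
time_s: 4.02
eef_pos: [0.5518, 0.112, 0.1972]
tool_rot: [-0.0, 0.708, 0.706, -0.002]
contact_force: [0.1, -0.6, -0.4]
grip_width: 0.0726
```

```bash
python3 go.py .556 .1063 .108
```

```text
t 4.0167 pos [0.5518 0.112  0.1972] d_tool [-5.5  4.6 89.2] rot [-0.21  0.16 -0.2 ] q [ 0.07  0.39 -0.11  1.08 -0.    0.08]
```

Call:
carry_out --travel '[[-3,2,10],[-2.5,2.5,20],[0,0,20],[0,0,17],[0,0,12],[0,0,7],[0,0,3],[0,0,0]]' --rotation '[[-0.2,0.2,-0.2],[0,0,0],[0,0,0],[0,0,0],[0,0,0],[0,0,0],[0,0,0],[0,0,0]]'

```text
time_s: 4.68
eef_pos: [0.5557, 0.0986, 0.1117]
tool_rot: [0.002, 0.711, 0.703, 0.002]
contact_force: [0.0, -0.3, 0.5]
grip_width: 0.0728
```

```bash
python3 go.py .556 .1063 .108
```

```text
t 4.6833 pos [0.5557 0.0986 0.1117] d_tool [7.7 0.2 3.7] rot [ 0.36  0.03 -0.62] q [ 0.05  0.45 -0.24  0.87 -0.    0.06]
```

Call:
carry_out --travel '[[7,0,3.5],[0,0,0],[0,0,0],[0,0,0]]' --rotation '[[0.3,0,-0.6],[0,0,0],[0,0,0],[0,0,0]]'

```text
time_s: 5.02
eef_pos: [0.5573, 0.1058, 0.1107]
tool_rot: [0.002, 0.707, 0.707, 0.001]
contact_force: [-0.3, 0.6, 0.3]
grip_width: 0.0723
```

```bash
python3 go.py .556 .1063 .108
```

```text
t 5.0167 pos [0.5573 0.1058 0.1107] d_tool [ 0.5 -1.3  2.7] rot [ 0.24  0.02 -0.01] q [ 0.06  0.46 -0.23  0.87 -0.    0.06]
```

Call:
carry_out --travel '[[0.5,-1.3,4],[0,0,0],[0,0,0]]' --rotation '[[0.2,0,0],[0,0,0],[0,0,0]]'

```text
time_s: 5.27
eef_pos: [0.5566, 0.1067, 0.1073]
tool_rot: [0.001, 0.707, 0.707, 0.001]
contact_force: [0.5, -0.6, -0.4]
grip_width: 0.0727
```

Call:
carry_out --travel '[[0,0,0],[0,0,0],[0,0,0],[0,0,0],[0,0,0],[0,0,0],[0,0,0],[0,0,0]]' --rotation '[[0,0,0],[0,0,0],[0,0,0],[0,0,0],[0,0,0],[0,0,0],[0,0,0],[0,0,0]]' --claw -1 --force 50

```text
time_s: 5.93
eef_pos: [0.5568, 0.1061, 0.1076]
tool_rot: [0.001, 0.707, 0.707, 0.0]
contact_force: [0.4, 0.3, -0.0]
grip_width: 0.037
```

```bash
python3 go.py .5725 .326 .19
```

```text
t 5.9333 pos [0.5568 0.1061 0.1076] d_tool [219.8  15.9 -82.7] rot [ 0.15  0.07 -0.  ] q [ 0.06  0.46 -0.24  0.87 -0.    0.06]
```

Call:
carry_out --travel '[[0,0,-5],[0,0,-15],[0,0,-20],[0,0,-20],[5,0,-15],[15,1,-8],[22,2,0],[25,2,0],[25,2,0],[25,2,0],[25,2,0],[25,2,0],[20,2,0],[15,1,0],[8,0,0],[3,0,0],[0,0,0],[0,0,0]]' --rotation '[[0,0,0],[0,0,0],[0,0,0],[0,0,0],[0,0,0],[0,0,0],[0,0,0],[0,0,0],[0,0,0],[0,0,0],[0,0,0],[0,0,0],[0,0,0],[0,0,0],[0,0,0],[0,0,0],[0,0,0],[0,0,0]]'

```text
time_s: 7.43
eef_pos: [0.5675, 0.3279, 0.1932]
tool_rot: [-0.003, 0.708, 0.706, -0.004]
contact_force: [-0.6, -0.3, -3.3]
grip_width: 0.0368
```

```bash
python3 go.py .5725 .326 .0976
```

```text
t 7.4333 pos [0.5675 0.3279 0.1932] d_tool [-1.7  5.9 95.6] rot [-0.56  0.13 -0.11] q [0.41 0.57 0.19 1.19 0.   0.41]
```

Call:
carry_out --travel '[[-1,3,8],[0,2,16],[0,0,18],[0,0,18],[0,0,14],[0,0,9],[0,0,3],[0,0,0],[0,0,0]]' --rotation '[[-0.5,0,0],[0,0,0],[0,0,0],[0,0,0],[0,0,0],[0,0,0],[0,0,0],[0,0,0],[0,0,0]]'

```text
time_s: 8.18
eef_pos: [0.5745, 0.3176, 0.1068]
tool_rot: [0.002, 0.711, 0.703, -0.001]
contact_force: [0.6, 0.0, -3.3]
grip_width: 0.0369
```

```bash
python3 go.py .5725 .326 .0976
```

```text
t 8.1833 pos [0.5745 0.3176 0.1068] d_tool [ 8.4 -2.1  9.2] rot [ 0.08  0.21 -0.62] q [ 0.4   0.62  0.04  0.99 -0.    0.41]
```

Call:
carry_out --travel '[[5,-1,3],[3.5,-1,3],[0,0,2.5],[0,0,0],[0,0,0]]' --rotation '[[0.1,0.2,-0.6],[0,0,0],[0,0,0],[0,0,0],[0,0,0]]'

```text
time_s: 8.6
eef_pos: [0.5741, 0.3278, 0.1006]
tool_rot: [0.001, 0.707, 0.707, 0.002]
contact_force: [1.2, -0.0, -2.9]
grip_width: 0.0369
```

```bash
python3 go.py .5725 .326 .0976
```

```text
t 8.6 pos [0.5741 0.3278 0.1006] d_tool [-1.8 -1.6  3. ] rot [ 0.22 -0.13  0.05] q [0.41 0.63 0.04 0.98 0.   0.41]
```

Call:
carry_out --travel '[[0,0,3],[0,0,1.5],[0,0,1],[0,0,0]]' --rotation '[[0.2,-0.1,0],[0,0,0],[0,0,0],[0,0,0]]'

```text
time_s: 8.93
eef_pos: [0.575, 0.3283, 0.098]
tool_rot: [0.001, 0.707, 0.708, 0.001]
contact_force: [0.9, -0.6, -3.0]
grip_width: 0.0367
```

Call:
carry_out --travel '[[0,0,1.5],[0,0,1],[0,0,0]]' --rotation '[[0,0,0],[0,0,0],[0,0,0]]'

```text
time_s: 9.18
eef_pos: [0.576, 0.3284, 0.0979]
tool_rot: [0.002, 0.707, 0.708, 0.003]
contact_force: [0.7, -0.7, -2.7]
grip_width: 0.037
```

Call:
carry_out --travel '[[0,-1,3],[0,0,0],[0,0,0]]' --rotation '[[0,0,0],[0,0,0],[0,0,0]]'

```text
time_s: 9.43
eef_pos: [0.5778, 0.3288, 0.0985]
tool_rot: [0.003, 0.707, 0.707, 0.005]
contact_force: [-0.0, 0.6, -3.7]
grip_width: 0.0369
```

```bash
python3 go.py .5725 .326 .0976
```

```text
t 9.4333 pos [0.5778 0.3288 0.0985] d_tool [-2.8 -5.3  0.8] rot [ 0.72 -0.17  0.04] q [ 0.41  0.63  0.04  0.96 -0.    0.41]
```

Call:
carry_out --travel '[[0,-4,2],[0,0,1],[0,0,0]]' --rotation '[[0.9,-0.2,0],[0.2,0,0],[0.1,0,0]]'

```text
time_s: 9.68
eef_pos: [0.5763, 0.3291, 0.0978]
tool_rot: [-0.001, 0.707, 0.707, -0.001]
contact_force: [-0.8, -1.7, -1.4]
grip_width: 0.0367
```

```bash
python3 go.py .5725 .326 .0976
```

```text
t 9.6833 pos [0.5763 0.3291 0.0978] d_tool [-3.1 -3.8  0.2] rot [-0.22 -0.01  0.  ] q [0.41 0.65 0.06 0.99 0.   0.41]
```

Call:
carry_out --travel '[[0,0,0.5],[0,0,0.5],[0,0,0],[0,0,0],[0,0,0]]' --rotation '[[0,0,0],[0,0,0],[0,0,0],[0,0,0],[0,0,0]]' --claw 0.7

```text
time_s: 10.1
eef_pos: [0.5755, 0.3292, 0.0949]
tool_rot: [-0.002, 0.707, 0.707, -0.003]
contact_force: [0.2, 0.6, 0.2]
grip_width: 0.0724
```

Call:
carry_out --travel '[[0,0,-8],[0,0,-18],[0,0,-22],[0,0,-20],[-5,0,-15],[-15,-3,-8],[-25,-5,0],[-30,-6,0],[-35,-8,0],[-35,-8,0],[-35,-8,0],[-35,-8,0],[-35,-8,0],[-28,-7,0],[-20,-5,0],[-10,-3,0],[-3,0,0],[0,0,0]]' --rotation '[[0,0,0],[0,0,0],[0,0,0],[0,0,0],[0,0,0],[0,0,0],[0,0,0],[0,0,0],[0,0,0],[0,0,0],[0,0,0],[0,0,0],[0,0,0],[0,0,0],[0,0,0],[0,0,0],[0,0,0],[0,0,0]]'

```text
time_s: 11.6
eef_pos: [0.5052, 0.0074, 0.2]
tool_rot: [0.001, 0.706, 0.708, 0.001]
contact_force: [0.3, -0.6, -0.2]
grip_width: 0.0725
```

```bash
python3 go.py .497 .0328 .1076; python3 - <<'E'
from h import *
p,d=capture('top'); print(cap(p,d,'top','yellow',.129)); cv2.imwrite('pics/a1.png',p[:,:,::-1])
E
```

```text
t 11.6 pos [0.5052 0.0074 0.2   ] d_tool [25.4 -8.5 92.4] rot [ 0.19 -0.04  0.22] q [-0.13  0.27 -0.27  1.03  0.   -0.13]
(array([0.57489251, 0.32879699, 0.129     ]), array([0.57524014, 0.32829804, 0.129     ]), 372, np.float64(0.13046127226991514))
```

Call:
carry_out --travel '[[6,-3,5],[12,-5,14],[8,-2,18],[3,0,18],[2,0,16],[1,0,10],[0,0,5],[0,0,2],[0,0,0],[0,0,0]]' --rotation '[[0.1,0,0.2],[0,0,0],[0,0,0],[0,0,0],[0,0,0],[0,0,0],[0,0,0],[0,0,0],[0,0,0],[0,0,0]]'

```text
time_s: 12.48
eef_pos: [0.4955, 0.0548, 0.1067]
tool_rot: [-0.0, 0.702, 0.712, 0.002]
contact_force: [0.2, -0.3, 0.1]
grip_width: 0.0725
```

```bash
python3 go.py .497 .0328 .1076
```

```text
t 12.4833 pos [0.4955 0.0548 0.1067] d_tool [-22.    1.2  -0.9] rot [ 0.1  -0.18  0.77] q [-0.04  0.35 -0.42  0.8   0.   -0.05]
```

Call:
carry_out --travel '[[0,0,-20],[0,0,-25],[0,0,-10],[-8,-10,0],[-16,-30,0],[-10,-30,0],[0,-25,0],[0,0,0],[0,0,0],[0,0,0]]' --rotation '[[0,0,0],[0,0,0],[0,0,0],[0,0,0.7],[0,0,0],[0,0,0],[0,0,0],[0,0,0],[0,0,0],[0,0,0]]'

```text
time_s: 13.32
eef_pos: [0.3959, 0.0185, 0.165]
tool_rot: [0.002, 0.708, 0.706, 0.004]
contact_force: [-0.5, 0.2, -0.2]
grip_width: 0.0731
```

```bash
python3 - <<'E'
from h import *
p,d=capture('top'); cv2.imwrite('pics/a2.png',p[:,:,::-1])
for c,z in(('yellow',.129),('red',.139),('blue',.139)): print(c,cap(p,d,'top',c,z))
cv2.imwrite('pics/a2c.png',cv2.resize(p[200:400,120:400,::-1],None,fx=2.5,fy=2.5))
E
python3 go.py .497 .0328 .1076
```

```text
yellow (array([0.57503439, 0.32883827, 0.129     ]), array([0.5743486 , 0.32873478, 0.129     ]), 370, np.float64(0.13041929057563054))
red (array([0.49721982, 0.03260219, 0.139     ]), array([0.49702326, 0.0325897 , 0.139     ]), 359, np.float64(0.140625014418972))
blue (array([ 0.56930388, -0.01784109,  0.139     ]), array([ 0.56914508, -0.01783671,  0.139     ]), 330, np.float64(0.1405325161235206))
t 13.3667 pos [0.3965 0.0185 0.1651] d_tool [ 14.4 100.   58.3] rot [ 0.46 -0.18 -0.15] q [-0.14  0.1  -0.59  0.88  0.   -0.14]
```

View pics/a2c.png

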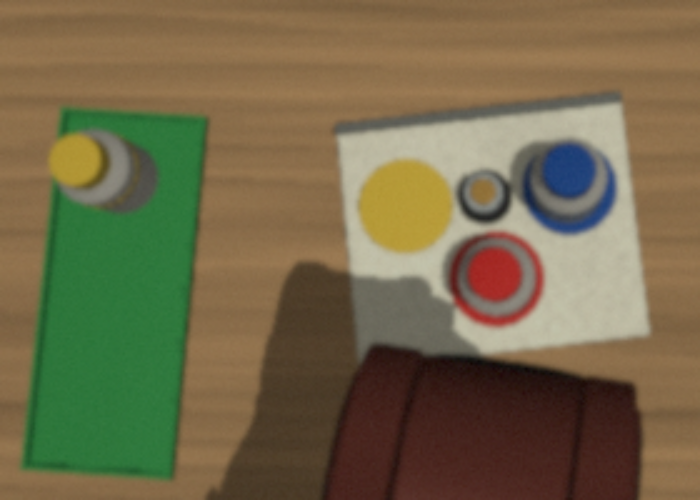

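Call:
carry_out --travel '[[2,15,0],[3,25,0],[3,25,0],[3,20,0],[2,10,0],[0,4,0],[0,0,0],[0,0,0],[0,0,0]]' --rotation '[[0.4,-0.2,-0.1],[0,0,0],[0,0,0],[0,0,0],[0,0,0],[0,0,0],[0,0,0],[0,0,0],[0,0,0]]'

```text
time_s: 14.12
eef_pos: [0.5041, 0.0326, 0.1629]
tool_rot: [0.001, 0.707, 0.707, 0.0]
contact_force: [-0.2, -0.0, 0.5]
grip_width: 0.0726
```

```bash
python3 go.py .497 .0328 .1076
```

```text
t 14.1167 pos [0.5041 0.0326 0.1629] d_tool [ 0.2 -7.2 55.3] rot [ 0.07  0.02 -0.01] q [-0.08  0.3  -0.32  0.94 -0.   -0.08]
```

Call:
carry_out --travel '[[0,-5,6],[0,-2,12],[0,0,14],[0,0,12],[0,0,7],[0,0,3],[0,0,1],[0,0,0]]' --rotation '[[0,0,0],[0,0,0],[0,0,0],[0,0,0],[0,0,0],[0,0,0],[0,0,0],[0,0,0]]'

```text
time_s: 14.78
eef_pos: [0.4909, 0.0321, 0.1054]
tool_rot: [0.0, 0.708, 0.707, -0.0]
contact_force: [-0.4, -0.1, -0.4]
grip_width: 0.0728
```

```bash
python3 go.py .497 .0328 .1076
```

```text
t 14.7833 pos [0.4909 0.0321 0.1054] d_tool [ 0.7  6.1 -2.2] rot [ 0.01  0.03 -0.07] q [-0.08  0.34 -0.44  0.79 -0.   -0.08]
```

Call:
carry_out --travel '[[0.7,5.5,-2],[0,0,0],[0,0,0],[0,0,0]]' --rotation '[[0,0,0],[0,0,0],[0,0,0],[0,0,0]]'

```text
time_s: 15.12
eef_pos: [0.4982, 0.0328, 0.1094]
tool_rot: [0.001, 0.708, 0.707, 0.001]
contact_force: [-0.5, -0.3, 0.1]
grip_width: 0.0728
```

Call:
carry_out --travel '[[0,0,0],[0,0,0],[0,0,0],[0,0,0],[0,0,0],[0,0,0],[0,0,0]]' --rotation '[[0,0,0],[0,0,0],[0,0,0],[0,0,0],[0,0,0],[0,0,0],[0,0,0]]' --claw -1

```text
time_s: 15.7
eef_pos: [0.4988, 0.0326, 0.1101]
tool_rot: [0.002, 0.708, 0.707, 0.001]
contact_force: [0.1, 0.2, 1.5]
grip_width: 0.0366
```

```bash
python3 go.py .402 .335 .19
```

```text
t 15.7 pos [0.4988 0.0326 0.1101] d_tool [302.2 -96.8 -80.7] rot [ 0.26  0.07 -0.07] q [-0.08  0.35 -0.42  0.8  -0.   -0.08]
```

Call:
carry_out --travel '[[0,0,-6],[0,0,-16],[0,0,-20],[0,0,-18],[0,0,-10],[8,-3,-5],[18,-6,0],[26,-9,0],[30,-10,0],[30,-10,0],[30,-10,0],[30,-10,0],[30,-10,0],[30,-10,0],[26,-9,0],[18,-5,0],[10,-3,0],[4,0,0],[0,0,0],[0,0,0]]' --rotation '[[0.2,0,0],[0,0,0],[0,0,0],[0,0,0],[0,0,0],[0,0,0],[0,0,0],[0,0,0],[0,0,0],[0,0,0],[0,0,0],[0,0,0],[0,0,0],[0,0,0],[0,0,0],[0,0,0],[0,0,0],[0,0,0],[0,0,0],[0,0,0]]'

```text
time_s: 17.37
eef_pos: [0.3887, 0.3404, 0.1863]
tool_rot: [-0.005, 0.708, 0.706, -0.006]
contact_force: [-0.1, -0.6, -1.5]
grip_width: 0.0368
```

```bash
python3 go.py .402 .335 .1001
```

```text
t 17.3667 pos [0.3887 0.3404 0.1863] d_tool [-5.2 14.6 86. ] rot [-0.84  0.1  -0.12] q [ 0.57  0.32 -0.24  1.03  0.01  0.58]
```

Call:
carry_out --travel '[[-4,12,0],[0,0,0],[0,0,0],[0,0,0],[0,0,8],[0,0,15],[0,0,17],[0,0,15],[0,0,10],[0,0,6],[0,0,3],[0,0,0],[0,0,0]]' --rotation '[[-0.8,0.1,-0.1],[0,0,0],[0,0,0],[0,0,0],[0,0,0],[0,0,0],[0,0,0],[0,0,0],[0,0,0],[0,0,0],[0,0,0],[0,0,0],[0,0,0]]'

```text
time_s: 18.45
eef_pos: [0.4029, 0.3309, 0.1067]
tool_rot: [0.0, 0.71, 0.704, -0.0]
contact_force: [-0.3, 0.9, -1.7]
grip_width: 0.0366
```

```bash
python3 go.py .402 .335 .1001
```

```text
t 18.45 pos [0.4029 0.3309 0.1067] d_tool [ 4.1 -1.   6.6] rot [-0.01  0.05 -0.48] q [ 0.55  0.39 -0.36  0.82 -0.    0.56]
```

Call:
carry_out --travel '[[3.5,-1,4.5],[0,0,2],[0,0,0.5],[0,0,0]]' --rotation '[[0,0,-0.5],[0.2,0,0],[0,0,0],[0,0,0]]'

```text
time_s: 18.78
eef_pos: [0.403, 0.3356, 0.1006]
tool_rot: [-0.001, 0.707, 0.708, -0.0]
contact_force: [-0.7, -0.6, -0.9]
grip_width: 0.0368
```

```bash
python3 go.py .402 .335 .1001
```

```text
t 18.7833 pos [0.403  0.3356 0.1006] d_tool [-0.6 -1.   0.5] rot [-0.08 -0.05  0.09] q [ 0.55  0.4  -0.36  0.81  0.    0.55]
```

Very near the floor; small press down, release, retreat and travel towards blue.

Call:
carry_out --travel '[[0,0,1.5],[0,0,0],[0,0,0],[0,0,0],[0,0,0],[0,0,0]]' --rotation '[[0,0,0],[0,0,0],[0,0,0],[0,0,0],[0,0,0],[0,0,0]]' --claw 0.7

```text
time_s: 19.28
eef_pos: [0.4042, 0.3364, 0.1005]
tool_rot: [-0.0, 0.707, 0.708, 0.001]
contact_force: [-1.4, -0.1, -0.4]
grip_width: 0.0726
```

Call:
carry_out --travel '[[0,0,-8],[0,0,-18],[0,0,-22],[0,0,-20],[0,0,-15],[-8,4,-8],[-20,9,0],[-30,14,0],[-36,17,0],[-36,17,0],[-36,17,0],[-36,17,0],[-36,17,0],[-36,17,0],[-26,13,0],[-14,8,0],[-6,3,0],[0,0,0],[0,0,0],[0,0,0]]' --rotation '[[0,0,0],[0,0,0],[0,0,0],[0,0,0],[0,0,0],[0,0,0],[0,0,0],[0,0,0],[0,0,0],[0,0,0],[0,0,0],[0,0,0],[0,0,0],[0,0,0],[0,0,0],[0,0,0],[0,0,0],[0,0,0],[0,0,0],[0,0,0]]'

```text
time_s: 20.95
eef_pos: [0.563, -0.0038, 0.2005]
tool_rot: [0.001, 0.706, 0.709, 0.002]
contact_force: [-0.2, 0.5, 1.2]
grip_width: 0.0725
```

```bash
python3 - <<'E'
from h import *
p,d=capture('top'); cv2.imwrite('pics/a3.png',p[:,:,::-1])
for c,z in(('yellow',.129),('red',.129)): print(c,cap(p,d,'top',c,z))
E
python3 go.py .569 -.0178 .1076
```

```text
yellow (array([0.57482269, 0.32911239, 0.129     ]), array([0.57426608, 0.32897238, 0.129     ]), 365, np.float64(0.13046530458047514))
red (array([0.40170398, 0.33410038, 0.129     ]), array([0.4010085 , 0.33352182, 0.129     ]), 395, np.float64(0.13071231647617507))
t 21.0 pos [ 0.5629 -0.0035  0.2006] d_tool [-14.6   5.6  93. ] rot [ 0.27 -0.13  0.26] q [-0.14  0.38 -0.11  1.08  0.   -0.14]
```

Call:
carry_out --travel '[[-11,4,0],[0,0,0],[0,0,0],[0,0,0],[0,0,10],[0,0,15],[0,0,10],[0,0,3],[0,0,0],[0,0,0]]' --rotation '[[0.3,-0.1,0.3],[0,0,0],[0,0,0],[0,0,0],[0,0,0],[0,0,0],[0,0,0],[0,0,0],[0,0,0],[0,0,0]]'

```text
time_s: 21.83
eef_pos: [0.5658, -0.0107, 0.1596]
tool_rot: [-0.001, 0.705, 0.709, -0.0]
contact_force: [0.7, 0.0, -0.3]
grip_width: 0.0728
```

```bash
python3 go.py .569 -.0178 .1076
```

```text
t 21.8333 pos [ 0.5658 -0.0107  0.1596] d_tool [-7.1  3.3 52. ] rot [-0.08 -0.06  0.31] q [-0.15  0.42 -0.16  0.99  0.   -0.15]
```

Call:
carry_out --travel '[[-7,3,0],[0,0,0],[0,0,0],[0,0,0],[0,0,10],[0,0,15],[0,0,13],[0,0,7],[0,0,2],[0,0,0],[0,0,0]]' --rotation '[[-0.1,0,0.3],[0,0,0],[0,0,0],[0,0,0],[0,0,0],[0,0,0],[0,0,0],[0,0,0],[0,0,0],[0,0,0],[0,0,0]]'

```text
time_s: 22.75
eef_pos: [0.5709, -0.0188, 0.1112]
tool_rot: [0.002, 0.707, 0.707, 0.002]
contact_force: [-0.1, 0.6, 0.1]
grip_width: 0.0726
```

```bash
python3 go.py .569 -.0178 .1076
```

```text
t 22.75 pos [ 0.5709 -0.0188  0.1112] d_tool [ 1.  -1.9  3.6] rot [ 0.28 -0.02 -0.03] q [-0.16  0.47 -0.22  0.88  0.   -0.16]
```

Call:
carry_out --travel '[[1,-2,3.5],[0,0,0],[0,0,0]]' --rotation '[[0.3,0,0],[0,0,0],[0,0,0]]'

```text
time_s: 23.0
eef_pos: [0.5696, -0.0178, 0.1086]
tool_rot: [0.0, 0.707, 0.707, 0.0]
contact_force: [-0.3, 0.5, 0.1]
grip_width: 0.0727
```

Call:
carry_out --travel '[[0,0,0],[0,0,0],[0,0,0],[0,0,0],[0,0,0],[0,0,0],[0,0,0]]' --rotation '[[0,0,0],[0,0,0],[0,0,0],[0,0,0],[0,0,0],[0,0,0],[0,0,0]]' --claw -1

```text
time_s: 23.58
eef_pos: [0.5703, -0.0181, 0.1097]
tool_rot: [0.001, 0.707, 0.707, 0.001]
contact_force: [0.1, 0.7, -0.8]
grip_width: 0.037
```

```bash
python3 go.py .4876 .331 .22
```

```text
t 23.5833 pos [ 0.5703 -0.0181  0.1097] d_tool [ 349.   -82.6 -110.8] rot [ 0.17  0.04 -0.03] q [-0.16  0.47 -0.22  0.88 -0.   -0.16]
```

Call:
carry_out --travel '[[0,0,-8],[0,0,-20],[0,0,-26],[0,0,-26],[0,0,-18],[10,-2,-6],[22,-5,0],[32,-8,0],[36,-8,0],[36,-8,0],[36,-8,0],[36,-8,0],[36,-8,0],[32,-8,0],[26,-6,0],[16,-4,0],[8,-2,0],[3,0,0],[0,0,0],[0,0,0]]' --rotation '[[0.2,0,0],[0,0,0],[0,0,0],[0,0,0],[0,0,0],[0,0,0],[0,0,0],[0,0,0],[0,0,0],[0,0,0],[0,0,0],[0,0,0],[0,0,0],[0,0,0],[0,0,0],[0,0,0],[0,0,0],[0,0,0],[0,0,0],[0,0,0]]'

```text
time_s: 25.25
eef_pos: [0.4806, 0.3317, 0.2135]
tool_rot: [-0.007, 0.708, 0.707, -0.007]
contact_force: [0.9, 0.3, -4.0]
grip_width: 0.0366
```

```bash
python3 go.py .4876 .331 .0997
```

```text
t 25.25 pos [0.4806 0.3317 0.2135] d_tool [ -0.7   9.2 113.7] rot [-1.12  0.01 -0.09] q [0.47 0.43 0.   1.16 0.01 0.48]
```

Call:
carry_out --travel '[[0,7,0],[0,0,0],[0,0,0],[0,0,10],[0,0,18],[0,0,20],[0,0,20],[0,0,15],[0,0,10],[0,0,6],[0,0,2],[0,0,0],[0,0,0]]' --rotation '[[-1.1,0,-0.1],[0,0,0],[0,0,0],[0,0,0],[0,0,0],[0,0,0],[0,0,0],[0,0,0],[0,0,0],[0,0,0],[0,0,0],[0,0,0],[0,0,0]]'

```text
time_s: 26.33
eef_pos: [0.4915, 0.3237, 0.1049]
tool_rot: [0.001, 0.711, 0.703, 0.0]
contact_force: [-0.7, 0.7, -3.4]
grip_width: 0.0371
```

```bash
python3 go.py .4876 .331 .0997
```

```text
t 26.3333 pos [0.4915 0.3237 0.1049] d_tool [ 7.2 -4.   5.1] rot [ 0.15  0.07 -0.63] q [ 0.46  0.5  -0.18  0.89 -0.    0.47]
```

Call:
carry_out --travel '[[6.5,-3,2],[0,0,2],[0,0,2],[0,0,0]]' --rotation '[[0.2,0,-0.6],[0.2,0,0],[0,0,0],[0,0,0]]'

```text
time_s: 26.67
eef_pos: [0.4898, 0.3318, 0.1005]
tool_rot: [-0.001, 0.707, 0.707, -0.0]
contact_force: [-0.1, -1.1, -3.2]
grip_width: 0.0369
```

```bash
python3 go.py .4876 .331 .0997
```

```text
t 26.6667 pos [0.4898 0.3318 0.1005] d_tool [-0.8 -2.2  0.9] rot [-0.08 -0.04  0.04] q [ 0.47  0.51 -0.17  0.89  0.    0.47]
```

Call:
carry_out --travel '[[0,0,2.5],[0,0,0],[0,0,0]]' --rotation '[[0,0,0],[0,0,0],[0,0,0]]'

```text
time_s: 26.92
eef_pos: [0.4915, 0.3325, 0.1005]
tool_rot: [0.0, 0.707, 0.707, 0.002]
contact_force: [-0.8, -0.0, -3.9]
grip_width: 0.0366
```

Call:
carry_out --travel '[[0,0,0],[0,0,0],[0,0,0],[0,0,0]]' --rotation '[[0,0,0],[0,0,0],[0,0,0],[0,0,0]]' --claw 0.7

```text
time_s: 27.25
eef_pos: [0.4922, 0.3329, 0.1012]
tool_rot: [0.001, 0.707, 0.707, 0.003]
contact_force: [-0.1, -0.3, 0.4]
grip_width: 0.0724
```

Call:
carry_out --travel '[[0,0,-8],[0,0,-18],[0,0,-22],[0,0,-20],[0,0,-10],[-8,-2,-4],[-20,-5,0],[-30,-7,0],[-36,-8,0],[-36,-8,0],[-36,-8,0],[-36,-8,0],[-30,-7,0],[-22,-6,0],[-12,-3,0],[-5,0,0],[0,0,0],[0,0,0]]' --rotation '[[0,0,0],[0,0,0],[0,0,0],[0,0,0],[0,0,0],[0,0,0],[0,0,0],[0,0,0],[0,0,0],[0,0,0],[0,0,0],[0,0,0],[0,0,0],[0,0,0],[0,0,0],[0,0,0],[0,0,0],[0,0,0]]'

```text
time_s: 28.75
eef_pos: [0.4222, 0.0473, 0.1875]
tool_rot: [0.001, 0.706, 0.708, 0.003]
contact_force: [0.3, 0.4, 0.1]
grip_width: 0.0727
```

```bash
cat > pads.py <<'E'
from h import *
p,d=capture('top'); cv2.imwrite('pics/a4.png',p[:,:,::-1]); W=cloud('top',d)
for c,z in(('yellow',.129),('red',.129),('blue',.129)): print(c,cap(p,d,'top',c,z))
for c in('red','blue','yellow'):
    m=big(mask(p,c,120,40)&(abs(W[...,2]-.014)<.008)); cs=max(cv2.findContours(m.astype(np.uint8),0,2)[0],key=len)
    v,u=np.nonzero(m); print('pad',c,m.sum(),ray('top',[u.mean(),v.mean()],.014)[0], cv2.minEnclosingCircle((ray('top',cs[:,0].astype(float),.014)[:,:2]*1000).astype(np.float32)))
m=big((abs(W[...,2]-.06)<.006)&(W[...,1]<.2)&(W[...,0]>.5)&(W[...,0]<.62)); v,u=np.nonzero(m); print('cell',m.sum(),ray('top',[u.mean(),v.mean()],.06)[0],W[m].mean(0))
cv2.imwrite('pics/a4c.png',cv2.resize(p[200:400,120:400,::-1],None,fx=2.5,fy=2.5))
E
python3 pads.py; python3 go.py .558 .0446 .1
```

```text
yellow (array([0.57507509, 0.32879492, 0.129     ]), array([0.57524014, 0.32829804, 0.129     ]), 369, np.float64(0.13060544830292184))
red (array([0.40180267, 0.33404576, 0.129     ]), array([0.40086212, 0.33340246, 0.129     ]), 397, np.float64(0.13071948960066324))
blue (array([0.49131155, 0.33107608, 0.129     ]), array([0.49040573, 0.33035408, 0.129     ]), 356, np.float64(0.13071792497427825))
pad red 794 [0.50667178 0.03714762 0.014     ] ((499.2268371582031, 36.218631744384766), 35.45625305175781)
pad blue 972 [ 0.57005491 -0.01952428  0.014     ] ((570.2376098632812, -19.432340621948242), 34.408809661865234)
pad yellow 1046 [0.55429617 0.10736408 0.014     ] ((554.5069580078125, 107.38575744628906), 35.59597396850586)
cell 163 [0.56208934 0.04476953 0.06      ] [0.56219466 0.0448186  0.05898242]
t 28.8 pos [0.4223 0.0476 0.1875] d_tool [ -3.5 135.1  88.3] rot [ 0.36 -0.14  0.14] q [-0.06  0.13 -0.48  0.95  0.   -0.06]
```

View pics/a4c.png

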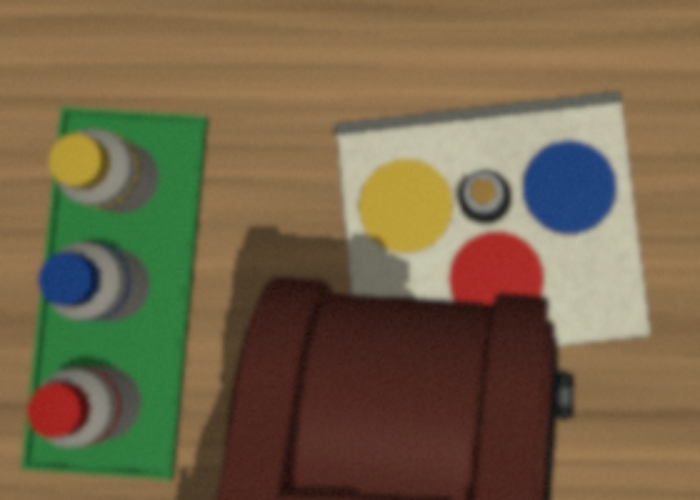

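```bash
python3 - <<'E'
from h import *
p=cv2.imread('pics/a4.png')[:,:,::-1].copy(); h=cv2.cvtColor(p,cv2.COLOR_RGB2HSV).astype(int)
c=np.s_[262:292,298:330]
b=np.zeros((480,640),bool); b[c]=(h[c][...,0]>=10)&(h[c][...,0]<=28)&(h[c][...,1]>80); b=big(b); v,u=np.nonzero(b); print('brass',b.sum(),u.mean(),v.mean(),ray('top',[u.mean(),v.mean()],.06))
k=np.zeros((480,640),bool); k[c]=p[c].max(2)<70; v,u=np.nonzero(k); cs=np.c_[u,v].astype(np.float32)
print('foot',k.sum(),cv2.minEnclosingCircle((ray('top',cs.astype(float),.018)[:,:2]*1000).astype(np.float32)))
E
```

```text
brass 78 312.61538461538464 276.12820512820514 [[0.56186692 0.04543886 0.06      ]]
foot 72 ((561.3726806640625, 45.86606979370117), 18.84507179260254)
```

Call:
carry_out --travel '[[-2,15,0],[0,27,0],[0,30,0],[0,27,0],[0,18,0],[0,10,0],[0,4,0],[0,0,0],[0,0,0],[0,0,0]]' --rotation '[[0.4,-0.1,0.1],[0,0,0],[0,0,0],[0,0,0],[0,0,0],[0,0,0],[0,0,0],[0,0,0],[0,0,0],[0,0,0]]'

```text
time_s: 29.63
eef_pos: [0.5583, 0.0567, 0.1844]
tool_rot: [-0.002, 0.702, 0.712, -0.001]
contact_force: [0.2, -0.4, -0.2]
grip_width: 0.0724
```

```bash
python3 go.py .5616 .0456 .022
```

```text
t 29.6333 pos [0.5583 0.0567 0.1844] d_tool [-11.6   3.8 162.4] rot [-0.25 -0.14  0.78] q [-0.03  0.39 -0.13  1.05  0.   -0.04]
```

Call:
carry_out --travel '[[-10,3,0],[0,0,0],[0,0,0],[0,0,10],[0,0,18],[0,0,18],[0,0,18],[0,0,15],[0,0,9],[0,0,3],[0,0,0],[0,0,0]]' --rotation '[[-0.2,-0.1,0.8],[0,0,0],[0,0,0],[0,0,0],[0,0,0],[0,0,0],[0,0,0],[0,0,0],[0,0,0],[0,0,0],[0,0,0],[0,0,0]]'

```text
time_s: 30.63
eef_pos: [0.5587, 0.0451, 0.0886]
tool_rot: [0.0, 0.708, 0.706, 0.001]
contact_force: [0.5, 0.2, 0.0]
grip_width: 0.0726
```

```bash
python3 go.py .5616 .0456 .022
```

```text
t 30.6333 pos [0.5587 0.0451 0.0886] d_tool [ 0.5  2.8 66.6] rot [ 0.06 -0.03 -0.2 ] q [-0.05  0.47 -0.28  0.82  0.   -0.05]
```

Call:
carry_out --travel '[[0,2,8],[0,0,14],[0,0,16],[0,0,13],[0,0,7],[0,0,3],[0,0,0],[0,0,0]]' --rotation '[[0,0,-0.2],[0,0,0],[0,0,0],[0,0,0],[0,0,0],[0,0,0],[0,0,0],[0,0,0]]'

```text
time_s: 31.3
eef_pos: [0.5667, 0.0449, 0.0288]
tool_rot: [0.004, 0.707, 0.708, 0.004]
contact_force: [-0.4, 1.0, -0.9]
grip_width: 0.0725
```

```bash
python3 go.py .5616 .0456 .022
```

```text
t 31.3 pos [0.5667 0.0449 0.0288] d_tool [ 0.7 -5.2  6.7] rot [ 0.68 -0.    0.07] q [-0.05  0.55 -0.33  0.68  0.   -0.05]
```

Call:
carry_out --travel '[[0.5,-5,4.5],[0,0,2],[0,0,0],[0,0,0]]' --rotation '[[0.7,0,0.1],[0,0,0],[0,0,0],[0,0,0]]'

```text
time_s: 31.63
eef_pos: [0.5627, 0.0454, 0.0236]
tool_rot: [0.001, 0.707, 0.707, 0.0]
contact_force: [-0.3, -0.1, 0.2]
grip_width: 0.0723
```

```bash
python3 go.py .5616 .0456 .022
```

```text
t 31.6333 pos [0.5627 0.0454 0.0236] d_tool [ 0.2 -1.1  1.6] rot [ 0.08  0.   -0.03] q [-0.05  0.56 -0.33  0.68 -0.   -0.05]
```

Call:
carry_out --travel '[[0,-1,1],[0,0,0],[0,0,0],[0,0,0],[0,0,0],[0,0,0],[0,0,0],[0,0,0]]' --rotation '[[0.1,0,0],[0,0,0],[0,0,0],[0,0,0],[0,0,0],[0,0,0],[0,0,0],[0,0,0]]' --claw -1 --force 50

```text
time_s: 32.3
eef_pos: [0.5622, 0.0452, 0.0233]
tool_rot: [0.0, 0.707, 0.707, 0.0]
contact_force: [-0.6, -0.4, -0.2]
grip_width: 0.0287
```

```bash
python3 go.py .4688 -.3538 .12
```

```text
t 32.3 pos [0.5622 0.0452 0.0233] d_tool [-399.1  -93.1  -96.6] rot [ 0.04  0.02 -0.03] q [-0.05  0.56 -0.33  0.68 -0.   -0.05]
```

Call:
carry_out --travel '[[0,0,-8],[0,0,-18],[0,0,-24],[0,0,-24],[0,0,-16],[-10,-2,-6],[-22,-5,0],[-32,-8,0],[-38,-9,0],[-38,-9,0],[-38,-9,0],[-38,-9,0],[-38,-9,0],[-38,-9,0],[-34,-8,0],[-26,-6,0],[-16,-4,0],[-8,-2,0],[-3,0,0],[0,0,0]]' --rotation '[[0,0,0],[0,0,0],[0,0,0],[0,0,0],[0,0,0],[0,0,0],[0,0,0],[0,0,0],[0,0,0],[0,0,0],[0,0,0],[0,0,0],[0,0,0],[0,0,0],[0,0,0],[0,0,0],[0,0,0],[0,0,0],[0,0,0],[0,0,0]]'

```text
time_s: 33.97
eef_pos: [0.4591, -0.3549, 0.1219]
tool_rot: [-0.003, 0.707, 0.708, -0.002]
contact_force: [-0.1, 0.6, -2.5]
grip_width: 0.0288
```

```bash
python3 pads.py; python3 go.py .4694 -.3538 .0383
```

```text
yellow (array([0.57494979, 0.32902704, 0.129     ]), array([0.5743486 , 0.32873478, 0.129     ]), 368, np.float64(0.13069483228319242))
red (array([0.40171136, 0.33400223, 0.129     ]), array([0.40067754, 0.33296325, 0.129     ]), 398, np.float64(0.13053977807895276))
blue (array([0.49138273, 0.33104862, 0.129     ]), array([0.4909159 , 0.33059197, 0.129     ]), 354, np.float64(0.13069035164444745))
pad red 1071 [0.49878206 0.03601877 0.014     ] ((499.2152404785156, 35.968624114990234), 35.681949615478516)
pad blue 977 [ 0.57004178 -0.01950055  0.014     ] ((570.2376098632812, -19.432340621948242), 34.408809661865234)
pad yellow 1044 [0.55423835 0.10733578 0.014     ] ((554.5614624023438, 107.33972930908203), 35.56559753417969)
t 34.0167 pos [ 0.4591 -0.3543  0.1218] d_tool [ 0.3 11.  83.4] rot [-0.48 -0.11  0.12] q [-0.78  0.48 -0.17  0.93 -0.   -0.78]Traceback (most recent call last):
  File "pads.py", line 7, in <module>
    m=big((abs(W[...,2]-.06)<.006)&(W[...,1]<.2)&(W[...,0]>.5)&(W[...,0]<.62)); v,u=np.nonzero(m); print('cell',m.sum(),ray('top',[u.mean(),v.mean()],.06)[0],W[m].mean(0))
  File "h.py", line 19, in big
    n,l,st,ce=cv2.connectedComponentsWithStats(m.astype(np.uint8)); k=1+np.argmax(st[1:,4]); return l==k
                                                                        ~~~~~~~~~^^^^^^^^^^
    return _wrapfunc(a, 'argmax', axis=axis, out=out, **kwds)
    return bound(*args, **kwds)
ValueError: attempt to get argmax of an empty sequence
```

Call:
carry_out --travel '[[0,8,0],[0,0,0],[0,0,0],[0,0,10],[0,0,16],[0,0,16],[0,0,13],[0,0,9],[0,0,5],[0,0,2],[0,0,0],[0,0,0]]' --rotation '[[-0.5,-0.1,0.1],[0,0,0],[0,0,0],[0,0,0],[0,0,0],[0,0,0],[0,0,0],[0,0,0],[0,0,0],[0,0,0],[0,0,0],[0,0,0]]'

```text
time_s: 35.02
eef_pos: [0.4712, -0.3459, 0.0455]
tool_rot: [-0.0, 0.703, 0.711, 0.001]
contact_force: [-0.1, 0.2, -2.8]
grip_width: 0.029
```

```bash
python3 go.py .4694 -.354 .0383
```

```text
t 35.0167 pos [ 0.4712 -0.3459  0.0455] d_tool [-8.1 -1.9  7.2] rot [ 0.08 -0.1   0.64] q [-0.76  0.56 -0.25  0.75  0.   -0.77]
```

Call:
carry_out --travel '[[-7.5,-2,3.5],[0,0,2],[0,0,0],[0,0,0],[0,0,0]]' --rotation '[[0.1,-0.1,0.6],[0,0,0],[0,0,0],[0,0,0],[0,0,0]]'

```text
time_s: 35.43
eef_pos: [0.4702, -0.3559, 0.0415]
tool_rot: [0.002, 0.707, 0.707, -0.0]
contact_force: [-0.4, -1.0, -3.2]
grip_width: 0.0284
```

```bash
python3 go.py .4694 -.354 .0383
```

```text
t 35.4333 pos [ 0.4702 -0.3559  0.0415] d_tool [ 1.9 -0.9  3.2] rot [ 0.13  0.17 -0.06] q [-0.77  0.57 -0.25  0.75 -0.   -0.77]
```

Call:
carry_out --travel '[[2,-1,2.5],[0,0,1],[0,0,0],[0,0,0]]' --rotation '[[0.2,0.1,0],[0.1,0,0],[0,0,0],[0,0,0]]'

```text
time_s: 35.77
eef_pos: [0.4693, -0.354, 0.0384]
tool_rot: [-0.0, 0.707, 0.707, -0.002]
contact_force: [-0.4, 0.1, -2.0]
grip_width: 0.029
```

```bash
python3 go.py .4694 -.354 .0383
```

```text
t 35.7667 pos [ 0.4693 -0.354   0.0384] d_tool [-0.   0.1  0.1] rot [-0.16  0.11 -0.06] q [-0.77  0.58 -0.25  0.74 -0.   -0.77]
```

Call:
carry_out --travel '[[0,0,1],[0,0,0]]' --rotation '[[0,0,0],[0,0,0]]'

```text
time_s: 35.93
eef_pos: [0.4694, -0.354, 0.0386]
tool_rot: [-0.0, 0.707, 0.707, -0.002]
contact_force: [-0.3, -0.0, -2.6]
grip_width: 0.0288
```

Call:
carry_out --travel '[[0,0,0],[0,0,0],[0,0,0],[0,0,0]]' --rotation '[[0,0,0],[0,0,0],[0,0,0],[0,0,0]]' --claw 0.7

```text
time_s: 36.27
eef_pos: [0.4702, -0.3545, 0.0392]
tool_rot: [0.001, 0.707, 0.707, -0.002]
contact_force: [-0.4, -0.2, -0.6]
grip_width: 0.0725
```

Call:
carry_out --travel '[[0,0,-8],[0,0,-18],[0,0,-26],[0,0,-30],[0,0,-30],[0,0,-24],[10,0,-12],[22,0,-6],[32,0,0],[38,0,0],[38,0,0],[38,0,0],[38,0,0],[38,0,0],[34,0,0],[26,0,0],[16,0,0],[8,0,0],[0,0,0],[0,0,0]]' --rotation '[[0,0,0],[0,0,0],[0,0,0],[0,0,0],[0,0,0],[0,0,0],[0,0,0],[0,0,0],[0,0,0],[0,0,0],[0,0,0],[0,0,0],[0,0,0],[0,0,0],[0,0,0],[0,0,0],[0,0,0],[0,0,0],[0,0,0],[0,0,0]]'

```text
time_s: 37.93
eef_pos: [0.4712, -0.0036, 0.2102]
tool_rot: [0.007, 0.708, 0.706, 0.001]
contact_force: [0.4, -0.9, -0.1]
grip_width: 0.0723
```

```bash
cat > st.py <<'E'
from h import *
p,d=capture('top'); cv2.imwrite('pics/a5.png',p[:,:,::-1]); W=cloud('top',d)
h=cv2.cvtColor(p,cv2.COLOR_RGB2HSV).astype(int); c=np.s_[295:360,485:565]
b=np.zeros((480,640),bool); b[c]=(h[c][...,0]>=10)&(h[c][...,0]<=28)&(h[c][...,1]>80)&(abs(W[c][...,2]-.075)<.008); b=big(b); v,u=np.nonzero(b); print('brass',b.sum(),ray('top',[u.mean(),v.mean()],.075),W[b][:,2].mean())
k=np.zeros((480,640),bool); k[c]=p[c].max(2)<70; k=big(k); cs=max(cv2.findContours(k.astype(np.uint8),0,2)[0],key=len)
print('disc',cv2.minEnclosingCircle((ray('top',cs[:,0].astype(float),.025)[:,:2]*1000).astype(np.float32)))
cv2.imwrite('pics/a5c.png',cv2.resize(p[270:390,460:600,::-1],None,fx=4,fy=4))
E
python3 st.py; python3 go.py .575 .329 .098
```

```text
brass 87 [[ 0.4689226  -0.35206302  0.075     ]] 0.07586180635907036
disc ((469.1578369140625, -353.8052978515625), 45.13383483886719)
t 37.9833 pos [ 0.4713 -0.0039  0.2102] d_tool [334.3 101.1 110.5] rot [ 0.65  0.5  -0.24] q [-0.16  0.19 -0.34  1.02 -0.01 -0.15]
```

View pics/a5c.png

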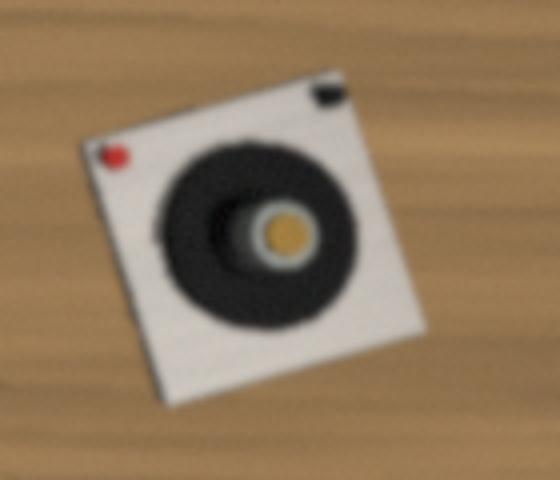

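Call:
carry_out --travel '[[10,1,0],[22,1,0],[34,2,0],[40,2,0],[40,2,0],[40,2,0],[38,2,0],[34,2,0],[28,2,0],[20,2,0],[10,2,0],[4,0,0],[0,0,0],[0,0,0],[0,0,0]]' --rotation '[[0.6,0.5,-0.2],[0,0,0],[0,0,0],[0,0,0],[0,0,0],[0,0,0],[0,0,0],[0,0,0],[0,0,0],[0,0,0],[0,0,0],[0,0,0],[0,0,0],[0,0,0],[0,0,0]]'

```text
time_s: 39.23
eef_pos: [0.5015, 0.3221, 0.2072]
tool_rot: [-0.003, 0.716, 0.698, -0.003]
contact_force: [-0.5, 0.3, -0.4]
grip_width: 0.0727
```

```bash
python3 go.py .491 .331 .1
```

```text
t 39.2333 pos [0.5015 0.3221 0.2072] d_tool [  8.6  -9.9 107.3] rot [-0.43 -0.02 -1.42] q [0.45 0.44 0.01 1.14 0.   0.47]
```

Call:
carry_out --travel '[[8,-9,0],[0,0,0],[0,0,0],[0,0,0],[0,0,10],[0,0,17],[0,0,17],[0,0,13],[0,0,7],[0,0,2],[0,0,0],[0,0,0]]' --rotation '[[-0.4,0,-1.4],[0,0,0],[0,0,0],[0,0,0],[0,0,0],[0,0,0],[0,0,0],[0,0,0],[0,0,0],[0,0,0],[0,0,0],[0,0,0]]'

```text
time_s: 40.23
eef_pos: [0.4928, 0.3264, 0.1375]
tool_rot: [0.0, 0.709, 0.706, 0.001]
contact_force: [0.0, -0.7, 0.2]
grip_width: 0.0724
```

```bash
python3 go.py .491 .331 .1
```

```text
t 40.2333 pos [0.4928 0.3264 0.1375] d_tool [ 4.6 -1.9 37.5] rot [ 0.07 -0.02 -0.25] q [ 0.46  0.48 -0.13  0.97 -0.    0.47]
```

Call:
carry_out --travel '[[4.5,-2,0],[0,0,0],[0,0,0],[0,0,7],[0,0,12],[0,0,10],[0,0,5],[0,0,2],[0,0,0],[0,0,0]]' --rotation '[[0.1,0,-0.2],[0,0,0],[0,0,0],[0,0,0],[0,0,0],[0,0,0],[0,0,0],[0,0,0],[0,0,0],[0,0,0]]'

```text
time_s: 41.07
eef_pos: [0.4926, 0.3327, 0.1016]
tool_rot: [0.0, 0.707, 0.707, 0.002]
contact_force: [-0.5, -0.2, 0.1]
grip_width: 0.0726
```

```bash
python3 go.py .491 .331 .1
```

```text
t 41.0667 pos [0.4926 0.3327 0.1016] d_tool [-1.7 -1.6  1.6] rot [ 0.24 -0.16 -0.01] q [ 0.47  0.51 -0.17  0.88  0.    0.47]
```

Call:
carry_out --travel '[[-1.5,-2,2],[0,0,0],[0,0,0]]' --rotation '[[0.3,-0.2,0],[0,0,0],[0,0,0]]'

```text
time_s: 41.32
eef_pos: [0.4909, 0.3312, 0.1002]
tool_rot: [-0.0, 0.707, 0.707, -0.0]
contact_force: [0.2, -0.2, 0.0]
grip_width: 0.0727
```

Call:
carry_out --travel '[[0,0,0],[0,0,0],[0,0,0],[0,0,0],[0,0,0],[0,0,0],[0,0,0]]' --rotation '[[0,0,0],[0,0,0],[0,0,0],[0,0,0],[0,0,0],[0,0,0],[0,0,0]]' --claw -1

```text
time_s: 41.9
eef_pos: [0.4914, 0.3316, 0.101]
tool_rot: [0.0, 0.707, 0.707, 0.0]
contact_force: [0.9, 1.1, 0.1]
grip_width: 0.0364
```

```bash
python3 go.py .570 -.0195 .22
```

```text
t 41.9 pos [0.4914 0.3316 0.101 ] d_tool [-351.    78.7 -119. ] rot [ 0.04 -0.02 -0.01] q [ 0.47  0.52 -0.17  0.89 -0.    0.47]
```

Call:
carry_out --travel '[[0,0,-6],[0,0,-16],[0,0,-20],[0,0,-16],[0,0,-6],[-10,2,0],[-22,5,0],[-32,7,0],[-36,8,0],[-36,8,0],[-36,8,0],[-36,8,0],[-34,8,0],[-30,7,0],[-26,6,0],[-16,4,0],[-8,2,0],[-3,0,0],[0,0,0],[0,0,0]]' --rotation '[[0,0,0],[0,0,0],[0,0,0],[0,0,0],[0,0,0],[0,0,0],[0,0,0],[0,0,0],[0,0,0],[0,0,0],[0,0,0],[0,0,0],[0,0,0],[0,0,0],[0,0,0],[0,0,0],[0,0,0],[0,0,0],[0,0,0],[0,0,0]]'

```text
time_s: 43.57
eef_pos: [0.5574, -0.0166, 0.1555]
tool_rot: [-0.005, 0.707, 0.707, -0.008]
contact_force: [0.0, -0.3, -3.6]
grip_width: 0.0368
```

```bash
python3 go.py .5701 -.0195 .111
```

```text
t 43.5667 pos [ 0.5574 -0.0166  0.1555] d_tool [-2.8 13.5 44.3] rot [-1.04  0.25  0.06] q [-0.16  0.42 -0.17  1.   -0.01 -0.16]
```

Call:
carry_out --travel '[[-2.5,12,0],[0,0,0],[0,0,0],[0,0,6],[0,0,12],[0,0,10],[0,0,6],[0,0,2],[0,0,0],[0,0,0]]' --rotation '[[-1,0.2,0.1],[0,0,0],[0,0,0],[0,0,0],[0,0,0],[0,0,0],[0,0,0],[0,0,0],[0,0,0],[0,0,0]]'

```text
time_s: 44.4
eef_pos: [0.5697, -0.0133, 0.1161]
tool_rot: [-0.0, 0.705, 0.71, 0.0]
contact_force: [0.1, -0.0, -2.5]
grip_width: 0.0367
```

```bash
python3 go.py .5701 -.0195 .111
```

```text
t 44.4 pos [ 0.5697 -0.0133  0.1161] d_tool [-6.2  0.4  5.1] rot [ 0.01 -0.04  0.4 ] q [-0.15  0.46 -0.22  0.89  0.   -0.16]
```

Call:
carry_out --travel '[[-6,0,2],[0,0,2],[0,0,0],[0,0,0]]' --rotation '[[0.1,0,0.4],[0.1,0,0],[0,0,0],[0,0,0]]'

```text
time_s: 44.73
eef_pos: [0.5705, -0.0204, 0.1127]
tool_rot: [-0.001, 0.708, 0.707, -0.001]
contact_force: [-0.2, 0.2, -2.9]
grip_width: 0.0367
```

```bash
python3 go.py .5701 -.0195 .111
```

```text
t 44.7333 pos [ 0.5705 -0.0204  0.1127] d_tool [ 0.9 -0.4  1.7] rot [-0.11 -0.02 -0.07] q [-0.16  0.47 -0.21  0.89 -0.   -0.16]
```

Call:
carry_out --travel '[[0.8,-0.5,2.2],[0,0,0.5],[0,0,0]]' --rotation '[[0,0,-0.1],[0,0,0],[0,0,0]]'

```text
time_s: 44.98
eef_pos: [0.571, -0.0198, 0.1113]
tool_rot: [0.0, 0.707, 0.707, 0.0]
contact_force: [-0.6, -0.4, -3.4]
grip_width: 0.0364
```

```bash
python3 go.py .5701 -.0195 .111
```

```text
t 44.9833 pos [ 0.571  -0.0198  0.1113] d_tool [ 0.3 -0.9  0.3] rot [0.04 0.   0.03] q [-0.16  0.47 -0.22  0.88  0.   -0.16]
```

Call:
carry_out --travel '[[0,-0.9,1.2],[0,0,0]]' --rotation '[[0.1,0,0],[0,0,0]]'

```text
time_s: 45.15
eef_pos: [0.5714, -0.0197, 0.1112]
tool_rot: [0.001, 0.707, 0.707, 0.001]
contact_force: [0.3, -0.5, -3.6]
grip_width: 0.0365
```

Call:
carry_out --travel '[[0,0,0],[0,0,0],[0,0,0],[0,0,0]]' --rotation '[[0,0,0],[0,0,0],[0,0,0],[0,0,0]]' --claw 0.7

```text
time_s: 45.48
eef_pos: [0.5717, -0.0197, 0.1114]
tool_rot: [0.001, 0.707, 0.707, 0.001]
contact_force: [-0.0, 0.6, 0.9]
grip_width: 0.0728
```

Call:
carry_out --travel '[[0,0,-8],[0,0,-18],[0,0,-22],[0,0,-18],[0,0,-8],[10,-5,0],[22,-10,0],[32,-15,0],[38,-18,0],[38,-18,0],[38,-18,0],[38,-18,0],[36,-17,0],[34,-16,0],[26,-13,0],[16,-8,0],[8,-4,0],[3,0,0],[0,0,0],[0,0,0]]' --rotation '[[0,0,0],[0,0,0],[0,0,0],[0,0,0],[0,0,0],[0,0,0],[0,0,0],[0,0,0],[0,0,0],[0,0,0],[0,0,0],[0,0,0],[0,0,0],[0,0,0],[0,0,0],[0,0,0],[0,0,0],[0,0,0],[0,0,0],[0,0,0]]'

```text
time_s: 47.15
eef_pos: [0.3963, 0.3294, 0.1808]
tool_rot: [-0.001, 0.707, 0.707, -0.003]
contact_force: [-0.2, -0.3, -0.0]
grip_width: 0.0729
```

```bash
python3 - <<'E'
from h import *
p,d=capture('top'); print(cap(p,d,'top','blue',.139))
E
python3 go.py .4017 .3345 .100
```

```text
(array([ 0.57120511, -0.01722006,  0.139     ]), array([ 0.57103271, -0.01752626,  0.139     ]), 330, np.float64(0.14040807270610406))
t 47.2 pos [0.3965 0.3292 0.1809] d_tool [ 5.6  5.7 80.8] rot [-0.38  0.15 -0.08] q [ 0.55  0.31 -0.26  1.    0.    0.55]
```

Call:
carry_out --travel '[[5.5,5,0],[0,0,0],[0,0,0],[0,0,8],[0,0,16],[0,0,18],[0,0,15],[0,0,10],[0,0,5],[0,0,2],[0,0,0],[0,0,0]]' --rotation '[[-0.4,0.1,-0.1],[0,0,0],[0,0,0],[0,0,0],[0,0,0],[0,0,0],[0,0,0],[0,0,0],[0,0,0],[0,0,0],[0,0,0],[0,0,0]]'

```text
time_s: 48.2
eef_pos: [0.4062, 0.3301, 0.1016]
tool_rot: [0.001, 0.71, 0.704, 0.001]
contact_force: [0.4, -0.2, -0.3]
grip_width: 0.0724
```

```bash
python3 go.py .4017 .3345 .100
```

```text
t 48.2 pos [0.4062 0.3301 0.1016] d_tool [ 4.3 -4.6  1.5] rot [ 0.16  0.06 -0.52] q [ 0.54  0.4  -0.36  0.81 -0.    0.55]
```

Call:
carry_out --travel '[[4,-4.3,1.5],[0,0,0],[0,0,0],[0,0,0]]' --rotation '[[0.2,0,-0.5],[0,0,0],[0,0,0],[0,0,0]]'

```text
time_s: 48.53
eef_pos: [0.4026, 0.3354, 0.1017]
tool_rot: [0.0, 0.707, 0.707, 0.001]
contact_force: [-0.2, -0.5, 0.2]
grip_width: 0.0725
```

Call:
carry_out --travel '[[0,0,0],[0,0,0],[0,0,0],[0,0,0],[0,0,0],[0,0,0],[0,0,0]]' --rotation '[[0,0,0],[0,0,0],[0,0,0],[0,0,0],[0,0,0],[0,0,0],[0,0,0]]' --claw -1

```text
time_s: 49.12
eef_pos: [0.403, 0.3356, 0.1026]
tool_rot: [0.001, 0.707, 0.707, 0.002]
contact_force: [0.5, -0.8, 1.1]
grip_width: 0.0365
```

```bash
python3 go.py .498 .0345 .16
```

```text
t 49.1167 pos [0.403  0.3356 0.1026] d_tool [-301.1   94.9  -57.5] rot [ 0.16 -0.08  0.05] q [ 0.56  0.4  -0.36  0.81 -0.    0.55]
```

Call:
carry_out --travel '[[0,0,-6],[0,0,-16],[0,0,-20],[0,0,-16],[0,0,-6],[-10,3,0],[-20,7,0],[-28,9,0],[-32,10,0],[-32,10,0],[-32,10,0],[-32,10,0],[-28,10,0],[-26,10,0],[-22,8,0],[-14,6,0],[-8,3,0],[-3,0,0],[0,0,0],[0,0,0]]' --rotation '[[0.1,0,0],[0,0,0],[0,0,0],[0,0,0],[0,0,0],[0,0,0],[0,0,0],[0,0,0],[0,0,0],[0,0,0],[0,0,0],[0,0,0],[0,0,0],[0,0,0],[0,0,0],[0,0,0],[0,0,0],[0,0,0],[0,0,0],[0,0,0]]'

```text
time_s: 50.78
eef_pos: [0.4961, 0.0279, 0.1593]
tool_rot: [-0.004, 0.706, 0.708, -0.006]
contact_force: [-0.3, 0.7, -2.2]
grip_width: 0.0366
```

```bash
python3 go.py .4995 .035 .1126
```

```text
t 50.7833 pos [0.4961 0.0279 0.1593] d_tool [ 7.2  4.1 46.6] rot [-0.8   0.14  0.13] q [-0.09  0.3  -0.33  0.95 -0.   -0.09]
```

Call:
carry_out --travel '[[7,3.5,0],[0,0,0],[0,0,0],[0,0,6],[0,0,12],[0,0,11],[0,0,6],[0,0,2],[0,0,0],[0,0,0]]' --rotation '[[-0.8,0.1,0.1],[0,0,0],[0,0,0],[0,0,0],[0,0,0],[0,0,0],[0,0,0],[0,0,0],[0,0,0],[0,0,0]]'

```text
time_s: 51.62
eef_pos: [0.4983, 0.0413, 0.1199]
tool_rot: [0.0, 0.704, 0.71, 0.001]
contact_force: [-0.3, 0.8, -1.8]
grip_width: 0.0368
```

```bash
python3 go.py .4995 .035 .1126
```

```text
t 51.6167 pos [0.4983 0.0413 0.1199] d_tool [-6.3  1.2  7.3] rot [ 0.09 -0.04  0.5 ] q [-0.06  0.34 -0.4   0.83  0.   -0.07]
```

Call:
carry_out --travel '[[-6,1,3],[0,0,2.5],[0,0,0],[0,0,0]]' --rotation '[[0.1,0,0.5],[0.1,0,0],[0,0,0],[0,0,0]]'

```text
time_s: 51.95
eef_pos: [0.5004, 0.0344, 0.115]
tool_rot: [-0.0, 0.708, 0.707, 0.0]
contact_force: [-0.4, -0.6, -2.6]
grip_width: 0.0367
```

```bash
python3 go.py .4995 .035 .1126
```

```text
t 51.95 pos [0.5004 0.0344 0.115 ] d_tool [ 0.6 -0.9  2.4] rot [-0.01 -0.02 -0.07] q [-0.08  0.35 -0.4   0.82  0.   -0.08]
```

Call:
carry_out --travel '[[0.6,-0.9,2.2],[0,0,1],[0,0,0]]' --rotation '[[0,0,-0.1],[0.1,0,0],[0,0,0]]'

```text
time_s: 52.2
eef_pos: [0.5006, 0.0348, 0.1128]
tool_rot: [0.0, 0.707, 0.707, 0.0]
contact_force: [-0.1, 0.1, -2.5]
grip_width: 0.0365
```

```bash
python3 go.py .4995 .035 .1126
```

```text
t 52.2 pos [0.5006 0.0348 0.1128] d_tool [ 0.2 -1.1  0.2] rot [ 0.03 -0.01  0.02] q [-0.08  0.35 -0.41  0.82  0.   -0.08]
```

Call:
carry_out --travel '[[0,-0.9,1],[0,0,0]]' --rotation '[[0,0,0],[0,0,0]]'

```text
time_s: 52.37
eef_pos: [0.5007, 0.0347, 0.1128]
tool_rot: [0.001, 0.707, 0.707, 0.001]
contact_force: [-0.2, 0.4, -2.0]
grip_width: 0.0365
```

Call:
carry_out --travel '[[0,0,0],[0,0,0],[0,0,0],[0,0,0]]' --rotation '[[0,0,0],[0,0,0],[0,0,0],[0,0,0]]' --claw 0.7

```text
time_s: 52.7
eef_pos: [0.5008, 0.0349, 0.1129]
tool_rot: [0.001, 0.707, 0.707, 0.001]
contact_force: [-0.6, -0.8, -0.0]
grip_width: 0.0725
```

Call:
carry_out --travel '[[0,0,-8],[0,0,-18],[0,0,-22],[0,0,-18],[0,0,-8],[10,2,0],[22,5,0],[30,8,0],[34,9,0],[34,9,0],[34,9,0],[32,8,0],[28,8,0],[24,7,0],[20,5,0],[14,3,0],[6,1,0],[2,0,0],[0,0,0],[0,0,0]]' --rotation '[[0,0,0],[0,0,0],[0,0,0],[0,0,0],[0,0,0],[0,0,0],[0,0,0],[0,0,0],[0,0,0],[0,0,0],[0,0,0],[0,0,0],[0,0,0],[0,0,0],[0,0,0],[0,0,0],[0,0,0],[0,0,0],[0,0,0],[0,0,0]]'

```text
time_s: 54.37
eef_pos: [0.5708, 0.3469, 0.1789]
tool_rot: [-0.002, 0.707, 0.707, -0.004]
contact_force: [-0.8, 0.4, 0.0]
grip_width: 0.0726
```

```bash
python3 - <<'E'
from h import *
p,d=capture('top'); print(cap(p,d,'top','red',.139),cap(p,d,'top','blue',.139))
E
python3 go.py .575 .329 .0985
```

```text
(array([0.49895795, 0.03469568, 0.139     ]), array([0.49867476, 0.03496364, 0.139     ]), 358, np.float64(0.14060550964592664)) (array([ 0.57114473, -0.01715317,  0.139     ]), array([ 0.57097606, -0.01739239,  0.139     ]), 328, np.float64(0.1404390484729942))
t 54.4167 pos [0.5708 0.3467 0.1789] d_tool [-17.5   4.9  80.4] rot [-0.48  0.14 -0.08] q [0.44 0.6  0.2  1.18 0.   0.44]
```

Red sits at (0.4988, 0.0348), within 1–2 mm of its pad. Now yellow.

Call:
carry_out --travel '[[-15,4,0],[0,0,0],[0,0,0],[0,0,0],[0,0,6],[0,0,12],[0,0,8],[0,0,2],[0,0,0],[0,0,0]]' --rotation '[[-0.5,0.1,-0.1],[0,0,0],[0,0,0],[0,0,0],[0,0,0],[0,0,0],[0,0,0],[0,0,0],[0,0,0],[0,0,0]]'

```text
time_s: 55.25
eef_pos: [0.5748, 0.3285, 0.1502]
tool_rot: [0.0, 0.709, 0.706, 0.0]
contact_force: [-0.9, 0.1, 0.2]
grip_width: 0.0728
```

```bash
python3 go.py .575 .329 .0985
```

```text
t 55.25 pos [0.5748 0.3285 0.1502] d_tool [ 0.5  0.2 51.7] rot [ 0.05  0.01 -0.25] q [ 0.41  0.6   0.12  1.09 -0.    0.41]
```

Call:
carry_out --travel '[[0,0,6],[0,0,14],[0,0,14],[0,0,10],[0,0,5],[0,0,2],[0,0,0],[0,0,0]]' --rotation '[[0,0,-0.2],[0,0,0],[0,0,0],[0,0,0],[0,0,0],[0,0,0],[0,0,0],[0,0,0]]'

```text
time_s: 55.92
eef_pos: [0.5762, 0.3296, 0.0981]
tool_rot: [0.001, 0.707, 0.707, 0.002]
contact_force: [-0.1, 0.6, 0.0]
grip_width: 0.0725
```

```bash
python3 go.py .575 .329 .0985
```

```text
t 55.9167 pos [0.5762 0.3296 0.0981] d_tool [-0.6 -1.2 -0.4] rot [ 0.24 -0.07  0.05] q [ 0.41  0.64  0.05  0.98 -0.    0.41]
```

Call:
carry_out --travel '[[-0.5,-1.5,0],[0,0,0],[0,0,0],[0,0,0],[0,0,0],[0,0,0],[0,0,0],[0,0,0],[0,0,0]]' --rotation '[[0.3,0,0],[0,0,0],[0,0,0],[0,0,0],[0,0,0],[0,0,0],[0,0,0],[0,0,0],[0,0,0]]' --claw -1

```text
time_s: 56.67
eef_pos: [0.5753, 0.3294, 0.0999]
tool_rot: [-0.001, 0.707, 0.707, 0.001]
contact_force: [-0.3, -0.5, -1.3]
grip_width: 0.0366
```

Call:
carry_out --travel '[[0,0,-6],[0,0,-16],[0,0,-20],[0,0,-16],[0,0,-6],[-8,-1,0],[-18,-2,0],[-24,-2,0],[-26,-3,0],[-26,-3,0],[-26,-3,0],[-24,-2,0],[-20,-2,0],[-16,-1,0],[-12,0,0],[-7,0,0],[-3,0,0],[0,0,0],[0,0,0],[0,0,0]]' --rotation '[[0.1,0,0],[0,0,0],[0,0,0],[0,0,0],[0,0,0],[0,0,0],[0,0,0],[0,0,0],[0,0,0],[0,0,0],[0,0,0],[0,0,0],[0,0,0],[0,0,0],[0,0,0],[0,0,0],[0,0,0],[0,0,0],[0,0,0],[0,0,0]]'

```text
time_s: 58.33
eef_pos: [0.5482, 0.1057, 0.1576]
tool_rot: [-0.005, 0.706, 0.708, -0.005]
contact_force: [0.9, 1.0, -2.6]
grip_width: 0.0365
```

```bash
python3 go.py .555 .107 .109
```

```text
t 58.3333 pos [0.5482 0.1057 0.1576] d_tool [ 1.3  7.5 48.5] rot [-0.83  0.05  0.16] q [ 0.06  0.42 -0.17  1.   -0.    0.06]
```

Call:
carry_out --travel '[[1,6.5,0],[0,0,0],[0,0,0],[0,0,6],[0,0,12],[0,0,12],[0,0,7],[0,0,2],[0,0,0],[0,0,0]]' --rotation '[[-0.8,0,0.2],[0,0,0],[0,0,0],[0,0,0],[0,0,0],[0,0,0],[0,0,0],[0,0,0],[0,0,0],[0,0,0]]'

```text
time_s: 59.17
eef_pos: [0.5558, 0.1104, 0.1157]
tool_rot: [0.001, 0.706, 0.708, 0.001]
contact_force: [-0.4, 0.0, -2.2]
grip_width: 0.0367
```

```bash
python3 go.py .555 .107 .1099
```

```text
t 59.1667 pos [0.5558 0.1104 0.1157] d_tool [-3.4 -0.8  5.8] rot [0.1  0.   0.22] q [ 0.07  0.46 -0.23  0.89 -0.    0.06]
```

Call:
carry_out --travel '[[-3.2,-0.8,2.5],[0,0,2],[0,0,0],[0,0,0]]' --rotation '[[0.1,0,0.2],[0.1,0,0],[0,0,0],[0,0,0]]'

```text
time_s: 59.5
eef_pos: [0.5559, 0.1068, 0.1122]
tool_rot: [0.0, 0.707, 0.707, -0.0]
contact_force: [-0.6, 0.6, -2.4]
grip_width: 0.0367
```

```bash
python3 go.py .555 .107 .1099
```

```text
t 59.5 pos [0.5559 0.1068 0.1122] d_tool [ 0.2 -0.9  2.3] rot [ 0.    0.   -0.01] q [ 0.06  0.46 -0.23  0.88 -0.    0.06]
```

Call:
carry_out --travel '[[0,-0.9,2.2],[0,0,1],[0,0,0]]' --rotation '[[0,0,0],[0.1,0,0],[0,0,0]]'

```text
time_s: 59.75
eef_pos: [0.5559, 0.1068, 0.1101]
tool_rot: [0.0, 0.707, 0.707, 0.0]
contact_force: [-0.3, 0.8, -2.8]
grip_width: 0.0367
```

Call:
carry_out --travel '[[0,-0.9,1],[0,0,0]]' --rotation '[[0.1,0,0],[0,0,0]]'

```text
time_s: 59.92
eef_pos: [0.5561, 0.1068, 0.11]
tool_rot: [0.0, 0.707, 0.707, 0.0]
contact_force: [-0.5, -0.6, -3.0]
grip_width: 0.0366
```

Call:
carry_out --travel '[[0,0,0],[0,0,0],[0,0,0],[0,0,0]]' --rotation '[[0,0,0],[0,0,0],[0,0,0],[0,0,0]]' --claw 0.7

```text
time_s: 60.25
eef_pos: [0.5564, 0.1069, 0.1103]
tool_rot: [0.001, 0.707, 0.707, 0.001]
contact_force: [1.1, 0.5, -0.1]
grip_width: 0.0724
```

Call:
carry_out --travel '[[0,0,-8],[0,0,-18],[0,0,-24],[0,0,-24],[0,0,-16],[0,0,-8],[10,-8,0],[18,-14,0],[24,-18,0],[24,-18,0],[24,-18,0],[24,-18,0],[20,-15,0],[14,-10,0],[8,-4,0],[3,0,0],[0,0,0],[0,0,0],[0,0,0]]' --rotation '[[0,0,0],[0,0,0],[0,0,0],[0,0,0],[0,0,0],[0,0,0],[0,0,0],[0,0,0],[0,0,0],[0,0,0],[0,0,0],[0,0,0],[0,0,0],[0,0,0],[0,0,0],[0,0,0],[0,0,0],[0,0,0],[0,0,0]]'

```text
time_s: 61.83
eef_pos: [0.4206, 0.2835, 0.209]
tool_rot: [-0.002, 0.708, 0.706, -0.003]
contact_force: [-0.3, -0.4, -0.2]
grip_width: 0.073
```

```bash
python3 st.py; python3 - <<'E'
from h import *
p,d=capture('top'); 
for c in('red','blue','yellow'): print(c,cap(p,d,'top',c,.139))
cv2.imwrite('pics/f1.png',p[:,:,::-1]); s,_=capture('scene'); cv2.imwrite('pics/f2.png',s[:,:,::-1]); print(arm.read_state()['eef_pos'])
E
```

```text
brass 88 [[ 0.46882829 -0.35223707  0.075     ]] 0.07627710433429415
disc ((468.67962646484375, -353.8263854980469), 45.38008499145508)
red (array([0.49899138, 0.03470574, 0.139     ]), array([0.49858296, 0.03509901, 0.139     ]), 358, np.float64(0.14066635466051855))
blue (array([ 0.57126028, -0.01722319,  0.139     ]), array([ 0.57107466, -0.01753096,  0.139     ]), 329, np.float64(0.14052147035269785))
yellow (array([0.55572504, 0.10693002, 0.139     ]), array([0.55621771, 0.10659799, 0.139     ]), 361, np.float64(0.140479563405268))
[0.42065006 0.28340465 0.20913607]
```

View pics/f1.png

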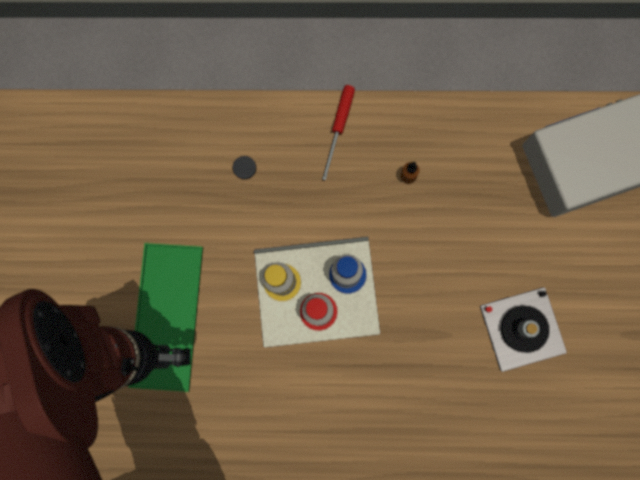

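View pics/f2.png

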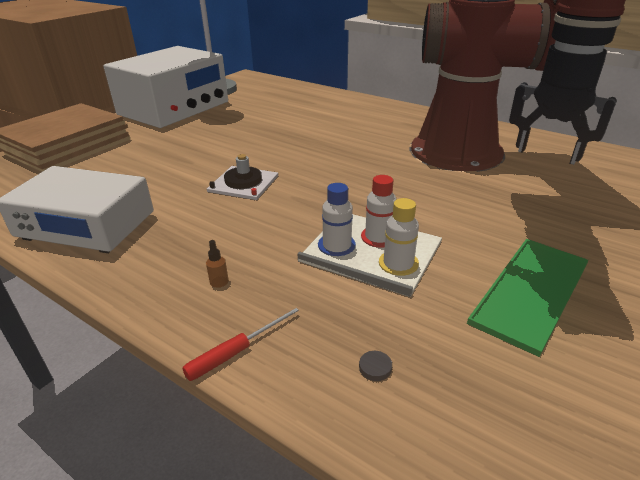

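Both views show the three bottles upright on their own pads (top view: yellow 279,277; blue 347,270; red 318,311). The cell stands on the disc (530,328), the dropper is untouched at (410,172), and the gripper is empty and clear.

```bash
python3 -c "
from workcell import workorder; print(workorder.close_job())"
```

```text
the job is handed in; nothing more can be done
None
```

The job is done and handed in at about 62 s. I moved all three bottles upright onto the green tray and set the cell on the black disc while they were there. Then I put blue, red and yellow back on their own pads and released everything.

- **Bottles:** the last pictures put the caps at the right height for standing upright. Red is about 1 mm from its measured pad centre, yellow about 2 mm, and blue about 2.5 mm.
- **Cell:** it stands upright about 1.6 mm from the disc centre by camera; the arm's own reading at release was within about 1.5 mm.
- **Dropper:** it looks unmoved in both views.
- **Force readings:** the readings at the end of each move never passed about 4 N.

Two things did not go cleanly or did not agree:

- **Missed approach:** my first approach to the red bottle overshot by 22 mm. I backed off, checked that the bottle had not moved, and tried again.
- **Blue position:** for blue, the camera and the arm's release position differ by about 2.4 mm sideways. That is close to the stated calibration error, so I left it as it was.

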